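# Clear the chopping board into the food-waste caddy and dose it

## Robot

A 6-joint arm with a two-finger parallel gripper is mounted at the origin on the work surface. World frame = base frame: x ahead of the robot, y to its left, z up, the work surface at z = 0. Lengths are in mm, angles in rad, forces in N, time in s.
With the tool pointing down it reaches from about 275 to 1000 mm from the base axis. Payload 8.4 kg.
Tool frame: the origin (TCP) lies between the finger pads; the fingertips stand 25 mm ahead of it and the grasp point (between the pads) lies 6 mm ahead of it; z points along the fingers, y is the line along which they close (so a half turn about z gives the same grasp; the last joint's range is limited). The gripper opens to 85 mm and grips with 20 to 120 N. Pads are 22 mm wide; open, the fingers measure 114 mm over their backs; the gripper's body (76 mm by 85 mm) begins 54 mm behind the grasp point. The pads swing forward as they close: fully open they stand 13 mm farther back than shut.
Start: joints at [-1.12, 0.353, 1.633, -0, 1.155, -0.002], TCP at [273.427, -562.019, 256.281] pointing down, gripper open.
Joint ranges: [-2.63, 2.63], [-0.92, 2.1], [0.06, 2.66], [-1.3, 4.44], [0, 2.69], [-3.02, 3.02]. Speed limits (rad/s): [2.22, 2.22, 2.79, 3.14, 3.14, 3.14].

## Interface

Orientations are given as [roll, pitch, yaw] about the fixed x, y, z axes, in that order (R = Rz(yaw) Ry(pitch) Rx(roll)).
In Python, from rig import r, eyes, workorder gives the robot as it stands. The module is installed in compiled form; this text tells all that it offers.
- The arm moves only by the tool step_arm, never from a script. Its argument "moves" is a list of rows, each an object of numbers: "tx", "ty", "tz": the shift along the tool's x, y, z scaled (see below); "ax", "ay", "az": the turn, a rotation vector about the tool's x, y, z scaled (see below). In form: [{"tx": .., "ty": .., "tz": .., "ax": .., "ay": .., "az": ..}, ...]. A call has 1 to 5 rows; each row shifts and turns the commanded pose from where the row before left it, along the tool's axes as they then stand; what a row does not reach is not made up. The controller multiplies each number of a shift by 25 mm and each number of a turn by 90 degrees. A row lasts 1/8 s, in which the tool goes at most 62.5 mm and 10.7 degrees, less where a joint would pass 70% of its speed; a pose out of reach is approached as far as the arm can. A call with a number of a shift or a turn outside -1 to 1 is refused whole. A call with a gripper value outside its range is refused whole. "gripper" is the opening, from 0 (shut) to 1 (fully open), set as the call begins (left out, the last holds). The fingers move at their own pace and stop on an object; "newtons" is the grip in N (left out, the last holds). Time passes only in rows, so rows that do not move let the fingers close. It gives the time, the measured TCP pose, the force, the opening and the grip force at its end, in the units of the state.
- r.sense(): the state, without advancing time (a new reading comes with each control period).
- eyes.grab_frame(name): name is "scene" or "top" or "wrist"; returns (picture, depth): 420x560x3 uint8, red, green, blue; 420x560 float32, mm along the optical axis (not along the pixel's ray), 0 where there is no reading.
- eyes.camera_info(name): a dict with "intrinsics" (3x3 intrinsics, pixels), "k1" (the pictures are not rectified: a ray, as slopes to the right and down, at radius r is drawn at 1 + k1 r^2 times it, then the intrinsics apply), "cam_to_world" (4x4, takes a point from camera to world coordinates). Camera axes: x right, y up, looking along -z (the intrinsics and any distortion apply to the point x, -y, -z); pixel columns grow to the right and rows downward; lengths in mm; the calibration is good to about 2 mm. A picture is of the moment at which its call begins: read the wrist's pose just before it. camera_info takes no time and is no camera call; for the wrist camera it gives the pose at the moment of the call.
- workorder.sign_off(): hands the job in; it is judged then, once.
The state is a dict: "clock": time; "qpos": joint angles; "qvel": joint speeds; "joint_efforts": joint torques, N m; "eef_pos": TCP position; "tcp_rot": TCP orientation; "contact_force": force on the tool from outside, world axes, zero at the start; "wrist_torque": the same for the moment, N m; "opening": opening from 0.0 (shut) to 1.0 (fully open); "grasp_force": force on a finger pad.
Only numpy, scipy, OpenCV 4.12 (cv2) and the standard library are available. Lean on these libraries where they do the work, as an engineer would, in place of code of your own. Each camera call takes 0.05 s, during which the arm holds its last target. There are 200 camera calls.

## Task

Slide the food-waste caddy's lid open and clear every scrap (orange halves, corn cobs, melon rinds) from the chopping board into the bin. Then, with the lid still open, pull the sprung dosing slide out until its white pointer is level with the red mark, hold it there for a second without pulling it more than 12 mm past, let it go home, and slide the lid shut. Leave the juicer, the oil bottle and the garlic keeper where they are.

Things in the scene. Friction and masses are not known exactly. Their poses are not given: they have to be found in the camera images.
- caddy: fixed sage-green food-waste station, 180 (x) x 340 (y) x 145 mm high; origin: centre of its underside; front faces its -x. Left part (y -10 to 170 mm): bin, walls 6 mm, floor at z 6 mm, rim at 145 mm. Right part (y -170 to -10 mm): closed activator hopper, dosing slide in front. Ruler rail (14 mm wide, top at z 80 mm, y = -42 mm) juts out in front to x = -215 mm
- bin_mouth (a point): centre of the bin's opening at rim height (145 mm above the counter) with the lid open; opening 168 mm (x) by 159 mm (y of the station) when the lid is fully open
- lid (a joint): sliding steel lid of the bin, plate 180 x 180 x 6 mm (top at 153 mm above the counter): 0 = bin fully covered, grows as the lid slides towards the station's own -y over the hopper; 0.165 m = fully open. Stiff to about 2 N, stays where it is left
- lid_grip (a point): grip point on the lid's black square knob, 24 x 24 mm and 34 mm tall; the point is 177 mm above the counter, 10 mm below the knob's top and 24 mm above the lid plate; it moves with the lid
- dose (a joint): dosing slide of the hopper (flat bar with graduations), sprung: 0 = home; grows as it is pulled out of the front, towards the station's own -x, to at most 0.085 m. Spring 3 N at home, about 9 N at 0.06 m; it springs home when released
- dose_grip (a point): grip point on the dosing slide's black upright post, 26 x 26 mm, standing from 82 to 152 mm above the counter; the point is 137 mm up, 15 mm below the post's top, and at home it stands 45 mm in front of the hopper's face; it moves with the slide
- dose_pointer (a point): tip of the slide's white pointer fin, 92 mm above the counter, level (along the station's x) with the post's centre, 30 mm to its left; it moves with the slide
- dose_mark: red tab, 6 x 16 x 16 mm, fixed on the ruler rail; origin in the centre of its underside, axes parallel to the station's. It marks the length to which the pointer must be pulled (30 to 60 mm from home, differs from start to start)
- board: fixed wooden chopping board 240 (x) x 320 (y) x 20 mm thick, with a paddle handle at its +y end; origin: centre of its underside
- orange0: scrap, may be absent: squeezed orange half, cut face down, 62 mm across, 34 mm tall, upright sides up to 20 mm; origin: centre of its cut face, z along its dome
- orange1: scrap, may be absent: squeezed orange half, cut face down, 62 mm across, 34 mm tall, upright sides up to 20 mm; origin: centre of its cut face, z along its dome
- cob0: scrap, may be absent: bare yellow corn cob piece, 95 mm long along its own x, 34 mm thick (six flat sides); origin: on its underside (17 mm off its axis) at mid-length, z up as it lies at the start
- cob1: scrap, may be absent: bare yellow corn cob piece, 95 mm long along its own x, 34 mm thick (six flat sides); origin: on its underside (17 mm off its axis) at mid-length, z up as it lies at the start
- rind0: scrap, may be absent: curved piece of melon rind, dark green outside and pale inside, about 102 mm long along its own x, 30 mm tall, 22 mm thick (y); both ends bend 13 mm towards its +y; origin: centre of the underside of its middle part
- rind1: scrap, may be absent: curved piece of melon rind, dark green outside and pale inside, about 102 mm long along its own x, 30 mm tall, 22 mm thick (y); both ends bend 13 mm towards its +y; origin: centre of the underside of its middle part
- juicer: bystander: ceramic citrus juicer, 100 mm wide, 50 mm tall, on the counter; origin: centre of its underside
- oil: bystander: green glass oil bottle, 60 mm wide, 210 mm tall, on the round terrazzo tray (170 mm wide, 16 mm thick); origin: centre of its underside
- garlic: bystander: white ceramic garlic keeper, 82 mm wide, 84 mm tall, on the same tray; origin: centre of its underside

How it is judged (in metres and radians):
On the way, in this order (a step that is already met when the one before it is completed fails the run):
1. slide the lid open, by at least 140 mm (value of joint lid above 0.14 m), for 0.2 s.
2. every scrap that is there lies at rest inside the bin, below its rim (x of orange0 in the frame of caddy between -0.085 and 0.085 m and y of orange0 in the frame of caddy between -0.005 and 0.165 m and z of each of orange0, orange1, cob0, cob1, rind0, rind1 in the frame of caddy below 0.125 m and linear speed of each of orange0, orange1, cob0, cob1, rind0, rind1 below 0.05 m/s and x of orange1 in the frame of caddy between -0.085 and 0.085 m and y of orange1 in the frame of caddy between -0.005 and 0.165 m and x of cob0 in the frame of caddy between -0.085 and 0.085 m and y of cob0 in the frame of caddy between -0.005 and 0.165 m and x of cob1 in the frame of caddy between -0.085 and 0.085 m and y of cob1 in the frame of caddy between -0.005 and 0.165 m and x of rind0 in the frame of caddy between -0.085 and 0.085 m and y of rind0 in the frame of caddy between -0.005 and 0.165 m and x of rind1 in the frame of caddy between -0.085 and 0.085 m and y of rind1 in the frame of caddy between -0.005 and 0.165 m), for 0.3 s.
3. with the lid still open (at least 140 mm) and all scraps in the bin, pull the dosing slide until its pointer is level with the red mark within 5 mm, and hold it there for 1 s (all of step 2 and x of dose_pointer in the frame of dose_mark between -0.005 and 0.005 m and value of joint lid above 0.14 m), for 1 s.
4. let the dosing slide go home, to within 5 mm (value of joint dose below 0.005 m), for 0.2 s.
At the end, for the whole second after the job is handed in: Every scrap lies at rest inside the bin, the lid is shut to within 8 mm, the dosing slide is home within 5 mm, and the juicer, bottle and garlic keeper stand upright within 40 mm of where they were (all of step 2 and value of joint dose below 0.005 m and value of joint lid below 0.008 m and distance of each of juicer, oil, garlic from where it was at the start of the episode below 0.04 m and angle between each of juicer, oil, garlic's own z axis and vertical below 0.4 rad); the robot touches nothing.
It fails at once if the dosing slide is pulled more than 12 mm past the red mark (x of dose_pointer in the frame of dose_mark below -0.012 m).
It fails at once if the juicer, oil bottle or garlic keeper is moved by more than 40 mm or tipped by more than 0.4 rad (distance of any of juicer, oil, garlic from where it was at the start of the episode above 0.04 m or angle between any of juicer, oil, garlic's own z axis and vertical above 0.4 rad).
Of orange0, orange1, cob0, cob1, rind0, rind1 only 4 to 6 are there at a start; the rules pass over those that are not, and their reading is None.
At some moment in a run one of orange0, orange1, cob0, cob1, rind0, rind1 may be knocked a few centimetres aside while the robot is not near it.
Once in a run the grip may slacken for a moment while it holds something.
It also fails if it takes over 210 s, if anything falls off the work surface, if the arm or the gripper's body presses on something with over 40 N, if the wrist force passes 120 N, or if a joint passes its speed limit or range.

## Working session

There is one attempt and no reset: what is moved stays moved. The work goes in short steps, Python scripts to look and compute and a tool call to move; the robot and the scene stay as the last step left them, time stands still between calls to the robot, and variables do not carry over. Pictures are saved under pics/ and viewed, at most 14 in all, crops included, and the job is handed in when it is done.

Besides the shell and the picture viewer there is one more tool, called as name([rows], argument=value, ...), one row to a line, values as JSON. step_arm: Moves the arm, as the interface text tells. Its arguments: {"type":"object","properties":{"moves":{"type":"array","items":{"type":"object","properties":{"tx":{"type":"number"},"ty":{"type":"number"},"tz":{"type":"number"},"ax":{"type":"number"},"ay":{"type":"number"},"az":{"type":"number"}}}},"gripper":{"type":"number"},"newtons":{"type":"number"}},"required":["moves"]}

```bash
mkdir -p pics; cat > h.py <<'E'
import numpy as np, cv2
from rig import r, eyes, workorder
from scipy.spatial.transform import Rotation as R
def grab(n,fn=None):
    info=eyes.camera_info(n); im,d=eyes.grab_frame(n)
    np.savez(f'{n}.npz',im=im,d=d,K=info['intrinsics'],k1=info['k1'],T=info['cam_to_world'])
    if fn: cv2.imwrite('pics/'+fn,im[:,:,::-1])
    return im,d,info
def load(n):
    z=np.load(f'{n}.npz'); return z['im'],z['d'],dict(intrinsics=z['K'],k1=float(z['k1']),cam_to_world=z['T'])
def rays(px,info):
    px=np.asarray(px,float).reshape(-1,1,2); K=np.array(info['intrinsics'],float)
    u=cv2.undistortPoints(px,K,np.array([info['k1'],0,0,0,0.]),None,None,None,(3,50,1e-9)) if 0 else cv2.undistortPoints(px,K,np.array([info['k1'],0,0,0,0.]))
    u=u.reshape(-1,2); T=np.array(info['cam_to_world'])
    return T[:3,3], np.c_[u[:,0],-u[:,1],-np.ones(len(u))]@T[:3,:3].T
def onplane(px,info,z):
    o,d=rays(px,info); return o+d*((z-o[2])/d[:,2])[:,None]
def cloud(im,d,info):
    v,u=np.mgrid[:d.shape[0],:d.shape[1]]
    o,dr=rays(np.c_[u.ravel(),v.ravel()],info); return (o+dr*d.reshape(-1,1)).reshape(*d.shape,3)
E
python3 - <<'E'
from h import *
for n in('scene','top'):
    im,d,i=grab(n,n+'0.png'); print(n,np.round(i['cam_to_world'],3).tolist(),np.array(i['intrinsics']).tolist(),i['k1'])
s=r.sense();print(s['eef_pos'],s['tcp_rot'],s['opening'],s['clock'])
E
```

```text
scene [[0.736, -0.504, 0.452, 1191.814], [0.677, 0.548, -0.491, -609.966], [-0.0, 0.667, 0.745, 1137.328], [0.0, 0.0, 0.0, 1.0]] [[544.2419031088476, 0.0, 283.6106987805321], [0.0, 544.2419031088476, 217.37043150107033], [0.0, 0.0, 1.0]] -0.012037489014902376
top [[0.022, 0.983, -0.18, 407.572], [-1.0, 0.02, -0.01, 17.014], [-0.006, 0.18, 0.984, 1226.178], [0.0, 0.0, 0.0, 1.0]] [[465.4677253556348, 0.0, 273.3069875396216], [0.0, 465.4677253556348, 212.7062117017172], [0.0, 0.0, 1.0]] -0.057440857931729504
[ 273.27221794 -561.63803616  255.64069017] [-3.14032147e+00 -2.47204918e-05  4.52851739e-01] 0.9997414217357111 0.1
```

View pics/top0.png

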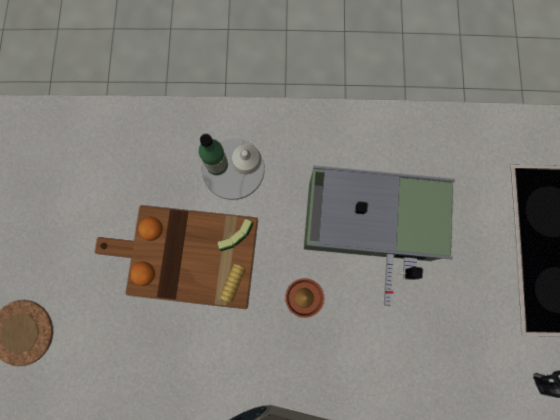

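View pics/scene0.png

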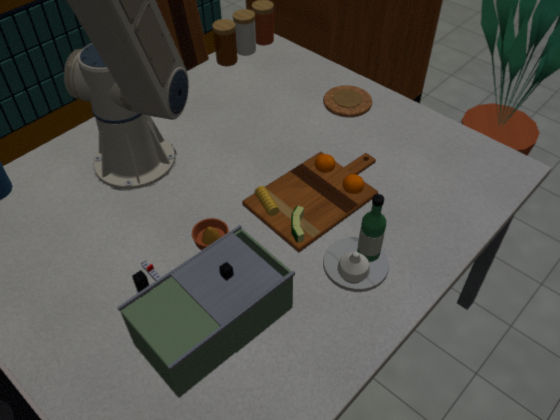

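Top view: two oranges (150,229) and (143,273), a rind (235,237) and a cob (231,284), so four scraps. Also the lid knob (362,208), dosing post (413,272), red mark (389,292) and juicer (305,297). Now I'll measure them.

```bash
cat > meas.py <<'E'
from h import *
def blobs(mask,P,amin=15):
    n,l,st,c=cv2.connectedComponentsWithStats(mask.astype(np.uint8))
    out=[]
    for k in range(1,n):
        if st[k,4]<amin: continue
        out.append((st[k,4],c[k],P[l==k]))
    return out
def run(n,box=None):
    im,d,i=load(n); P=cloud(im,d,i); hsv=cv2.cvtColor(im,cv2.COLOR_RGB2HSV)
    H,S,V=[hsv[...,k].astype(int) for k in range(3)]
    X,Y,Z=P[...,0],P[...,1],P[...,2]
    ok=(d>0)&(X>200)&(X<800)&(Y>-500)&(Y<420)
    M=dict(orange=(H>=6)&(H<14)&(S>190)&(V>110)&(Z>25), cob=(H>20)&(H<30)&(S>120)&(V>100), rind=(H>=30)&(H<45)&(S>70)&(V>110),
      red=((H<5)|(H>174))&(S>150)&(V>80)&(Z>60), black=(V<45)&(Z>100), green=(H>35)&(H<75)&(S>40)&(Z>120))
    for k,m in M.items():
        for a,c,p in blobs(m&ok,P):
            ctr,ax,ang=cv2.minAreaRect(p[:,:2].astype(np.float32))
            print(n,k,a,c.round(),'med',np.median(p,0).round(1),'rect',np.round(ctr,1),np.round(ax,1),round(ang,1),'z95',np.percentile(p[:,2],[5,95]).round(1))
E
python3 - <<'E'
from meas import *
run('top');run('scene')
im,d,i=load('top')
big=cv2.resize(im[150:320,280:470],None,fx=4,fy=4,interpolation=cv2.INTER_CUBIC)
cv2.imwrite('pics/c1.png',cv2.resize(big,(760,600))[:,:,::-1])
P=cloud(im,d,i)
for px in [(315,215),(318,180),(330,230),(420,200),(362,208),(413,272),(389,292),(389,270),(300,200),(250,330)]: print(px,P[px[1],px[0]].round(1))
E
```

```text
top orange 243 [149. 228.] med [578.6 347.9  49.3] rect [576.3 350.8] [54.4 46.2] 8.8 z95 [42.8 54.8]
top orange 263 [141. 273.] med [460.8 360.   49.2] rect [459.8 363.6] [53.6 47.5] 2.0 z95 [42.7 54.9]
top cob 227 [232. 281.] med [446.3 129.2  52. ] rect [443.4 130.6] [26.7 91.7] 68.3 z95 [46. 56.]
top rind 266 [236. 235.] med [558.8 122.5  49.8] rect [562.3 125.2] [ 27.  104.3] 42.5 z95 [45.9 53.8]
top black 136 [207. 141.] med [752.7 181.5 224.1] rect [754.6 183.7] [23.8 23.8] 77.3 z95 [186.2 228.7]
top black 15 [220. 158.] med [739.5 161.3 134.9] rect [739.6 162. ] [ 2.9 20.8] 52.3 z95 [127.8 144.3]
top black 118 [361. 208.] med [ 613.8 -171.9  185.5] rect [ 615.8 -172.7] [21.7 22.4] 89.8 z95 [166.1 189.2]
top black 23 [406. 256.] med [ 513.4 -294.7  102.4] rect [ 514.3 -293.5] [36.9  3.8] 85.4 z95 [100.3 105.4]
top black 166 [413. 273.] med [ 470.1 -297.8  149.8] rect [ 470.4 -304.6] [24.5 25. ] 83.6 z95 [108.6 154.6]
top black 157 [545. 386.] med [ 250.9 -496.8  320.9] rect [ 245.5 -494.8] [25.6 10.4] 0.5 z95 [297.2 344.7]
top green 443 [211. 153.] med [745.  177.1 157.3] rect
[... 1768 characters left out ...]
45.8]
scene green 4660 [168. 321.] med [ 609.2 -333.6  143.2] rect [ 606.9 -329. ] [135.8 180.2] 86.0 z95 [139.3 146.3]
scene green 197 [244. 315.] med [ 705.4 -211.1  124.2] rect [ 706.3 -199.1] [264.4   5.8] 85.5 z95 [120.2 129.3]
scene green 26 [191. 356.] med [ 694.3 -348.8  123.6] rect [ 694.1 -348.5] [27.   3.9] 83.3 z95 [120.7 127.9]
(315, 215) [626.4 -81.4   7. ]
(318, 180) [708.6 -84.3  60.6]
(330, 230) [ 565.1 -104.5  155.3]
(420, 200) [ 643.7 -321.4  142.1]
(362, 208) [ 612.5 -173.9  186.8]
(413, 272) [ 471.8 -297.   150.3]
(389, 292) [ 426.3 -254.3   92.7]
(389, 270) [ 479.7 -257.6   82.6]
(300, 200) [ 6.677e+02 -4.140e+01  4.000e-01]
(250, 330) [ 3.239e+02  8.280e+01 -1.000e-01]
```

View pics/c1.png

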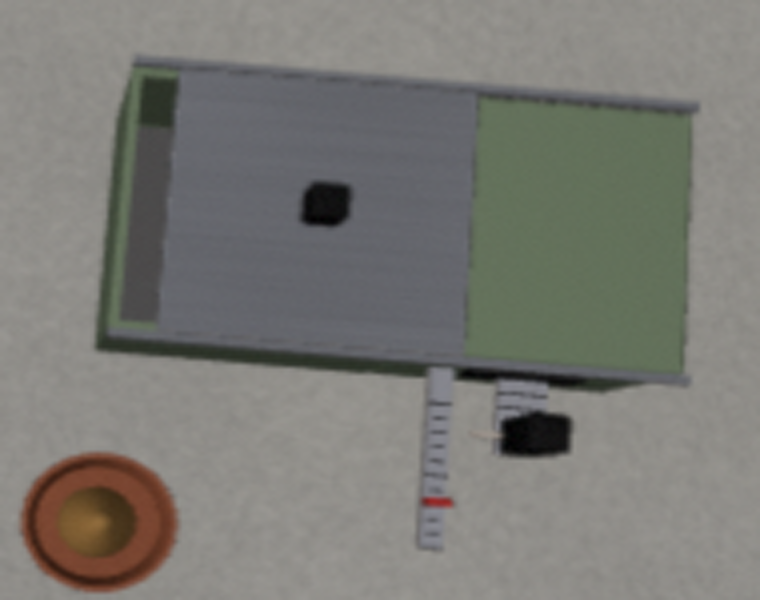

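Closer crop: the lid is already about 25 mm open and the red tab is at about (437,502) in the crop. Caddy yaw ≈ -0.073 and the mark is ≈ 50 mm out. Next I turn the tool to the caddy's yaw and move towards it.

step_arm([
  {"az": 0.084},
  {"az": 0.084},
  {"az": 0.084},
  {"az": 0.084},
  {},
], gripper=1, newtons=60)

```text
schema error: expected keys tx, ty, tz, ax, ay, az
```

step_arm([
  {"tx": 0.6,"ty": -0.97},
  {"tx": 0.6,"ty": -0.97},
  {"tx": 0.6,"ty": -0.97},
  {"tx": 0.6,"ty": -0.97},
  {"tx": 0.6,"ty": -0.97},
])

```text
schema error: expected keys tx, ty, tz, ax, ay, az
```

step_arm([
  {"tx": 0.6,"ty": -0.97},
  {"tx": 0.6,"ty": -0.97},
  {"tx": 0.6,"ty": -0.97},
  {"tx": 0.6,"ty": -0.97},
  {"tx": 0.6,"ty": -0.97},
])

```text
schema error: expected keys tx, ty, tz, ax, ay, az
```

```bash
cat > plan.py <<'E'
import sys
from h import *
# usage: plan.py x y z yaw -> tool-axis deltas; yaw in rad
def plan(x,y,z,yaw=None):
    s=r.sense(); Rm=R.from_euler('xyz',s['tcp_rot'])
    d=Rm.inv().apply(np.array([x,y,z])-s['eef_pos'])
    print('t',round(s['clock'],2),'pos',s['eef_pos'].round(1),'rpy',np.round(s['tcp_rot'],3),'F',np.round(s['contact_force'],1),'op',round(s['opening'],3),'g',round(s['grasp_force'],1))
    tgt=R.from_euler('xyz',[np.pi,0,s['tcp_rot'][2] if yaw is None else yaw])
    w=(Rm.inv()*tgt).as_rotvec()
    dn=tgt.inv().apply(np.array([x,y,z])-s['eef_pos'])
    print(' now-axes units',(d/25).round(2),' after-turn units',(dn/25).round(2),' turn units',(w/(np.pi/2)).round(3))
if __name__=='__main__': plan(*[float(a) for a in sys.argv[1:]])
E
python3 plan.py 617 -173.5 260 -0.073
python3 - <<'E'
from h import *
im,d,i=grab('wrist','w1.png'); print(np.round(i['cam_to_world'],2).tolist())
E
```

```text
t 0.1 pos [ 273.3 -561.6  255.6] rpy [-3.14  -0.     0.453] F [ 0.8 -0.5  0.6] op 1.0 g 0.0
 now-axes units [19.16 -7.95 -0.16]  after-turn units [ 12.58 -16.49  -0.17]  turn units [-0.001  0.     0.335]
[[0.44, 0.86, 0.26, 336.7], [-0.9, 0.42, 0.12, -529.63], [-0.0, -0.28, 0.96, 373.62], [0.0, 0.0, 0.0, 1.0]]
```

View pics/w1.png

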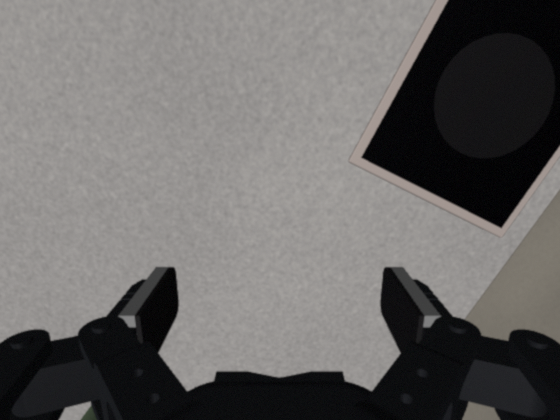

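The wrist view shows only empty counter and the hob, because the moves were refused. Every row needs all six keys, so I'll resend them.

step_arm([
  {"tx": 0,"ty": 0,"tz": 0,"ax": 0,"ay": 0,"az": 0.084},
  {"tx": 0,"ty": 0,"tz": 0,"ax": 0,"ay": 0,"az": 0.084},
  {"tx": 0,"ty": 0,"tz": 0,"ax": 0,"ay": 0,"az": 0.084},
  {"tx": 0,"ty": 0,"tz": 0,"ax": 0,"ay": 0,"az": 0.084},
  {"tx": 0,"ty": 0,"tz": 0,"ax": 0,"ay": 0,"az": 0},
], gripper=1, newtons=60)

```text
clock: 0.78
eef_pos: [273.3, -561.9, 256.0]
tcp_rot: [-3.141, 0.0, -0.074]
contact_force: [0.7, -1.1, 1.0]
opening: 1.003
grasp_force: 0.0
```

step_arm([
  {"tx": 0.6,"ty": -0.97,"tz": 0,"ax": 0,"ay": 0,"az": 0},
  {"tx": 0.6,"ty": -0.97,"tz": 0,"ax": 0,"ay": 0,"az": 0},
  {"tx": 0.6,"ty": -0.97,"tz": 0,"ax": 0,"ay": 0,"az": 0},
  {"tx": 0.6,"ty": -0.97,"tz": 0,"ax": 0,"ay": 0,"az": 0},
  {"tx": 0.6,"ty": -0.97,"tz": 0,"ax": 0,"ay": 0,"az": 0},
])

```text
clock: 1.4
eef_pos: [357.7, -445.9, 256.2]
tcp_rot: [-3.142, 0.0, -0.071]
contact_force: [0.4, 0.2, 0.1]
opening: 0.997
grasp_force: 0.0
```

step_arm([
  {"tx": 0.6,"ty": -0.97,"tz": 0,"ax": 0,"ay": 0,"az": 0},
  {"tx": 0.6,"ty": -0.97,"tz": 0,"ax": 0,"ay": 0,"az": 0},
  {"tx": 0.6,"ty": -0.97,"tz": 0,"ax": 0,"ay": 0,"az": 0},
  {"tx": 0.6,"ty": -0.97,"tz": 0,"ax": 0,"ay": 0,"az": 0},
  {"tx": 0,"ty": 0,"tz": 0,"ax": 0,"ay": 0,"az": 0},
])

```text
clock: 2.02
eef_pos: [425.1, -353.3, 256.2]
tcp_rot: [-3.141, 0.0, -0.07]
contact_force: [-0.0, 0.5, 0.3]
opening: 0.997
grasp_force: 0.0
```

```bash

python3 plan.py 617 -173.5 260 -0.073
python3 - <<'E'
from h import *
im,d,i=grab('wrist','w2.png')
E
```

```text
t 2.02 pos [ 425.1 -353.3  256.2] rpy [-3.141  0.    -0.07 ] F [-0.   0.5  0.3] op 0.997 g 0.0
 now-axes units [ 7.15 -7.71 -0.15]  after-turn units [ 7.13 -7.73 -0.15]  turn units [-0.     0.     0.002]
```

View pics/w2.png

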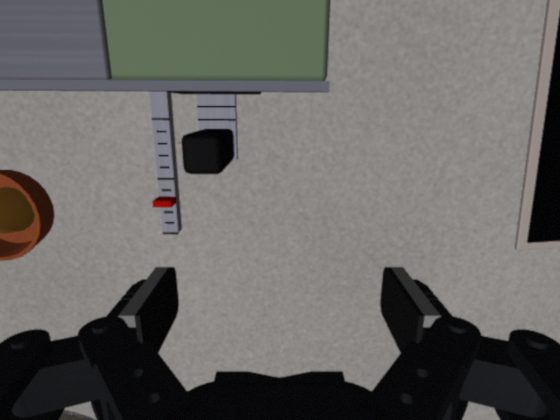

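The wrist camera shows the post (207,151), the red mark (164,202), the rail and the caddy's front edge. I'll measure the mark and post from this view.

```bash
cat > dose.py <<'E'
from h import *
YAW=-0.073
def dose(n='wrist'):
    im,d,i=load(n); P=cloud(im,d,i); hsv=cv2.cvtColor(im,cv2.COLOR_RGB2HSV); H,S,V=[hsv[...,k].astype(int) for k in range(3)]
    Z=P[...,2]; out={}
    red=((H<6)|(H>174))&(S>180)&(Z>70)&(Z<110)
    top=red&(Z>92); v,u=np.nonzero(top); out['mark cloud']=P[top].mean(0),top.sum()
    out['mark z96']=onplane([[u.mean(),v.mean()]],i,96)[0]
    blk=(V<60)&(Z>146)&(Z<158)&(P[...,0]<520); n_,l,st,c=cv2.connectedComponentsWithStats(blk.astype(np.uint8))
    for k in range(1,n_):
        if st[k,4]>100:
            p=P[l==k]; out[f'post{k}']=cv2.minAreaRect(p[:,:2].astype(np.float32)),p.mean(0).round(1)
    wh=(V>140)&(S<60)&(Z>84)&(Z<100); out['white']=P[wh].mean(0) if wh.any() else None,wh.sum()
    return out
if __name__=='__main__':
    for k,v in dose().items(): print(k,v)
    im,d,i=load('wrist');P=cloud(im,d,i)
    # front rail edge: per column last row with Z>140
    g=[]
    for u in range(10,320,5):
        vv=np.nonzero((P[:130,u,2]>140)&(P[:130,u,1]>-450))[0]
        if len(vv): g.append(P[vv.max()-2,u])
    g=np.array(g); c=np.polyfit(g[:,1],g[:,0],1); print('rail slope yaw',-np.arctan(c[0]),np.median(g[:,2]), 'x at -305',np.polyval(c,-305))
E
python3 dose.py
```

```text
mark cloud (array([ 425.54486171, -255.27934463,   95.84817286]), np.int64(131))
mark z96 [ 425.58260382 -255.33448136   96.        ]
post3 (((470.0772705078125, -306.3443298339844), (26.050294876098633, 25.01075553894043), 86.29291534423828), array([ 470.5, -307. ,  151.8]))
white (array([ 491.79774273, -306.41028608,   90.11740101]), np.int64(173))
rail slope yaw -0.0716825020057133 153.2682948784102 x at -305 507.864988961514
```

step_arm([
  {"tx": 0.79,"ty": -0.86,"tz": 0,"ax": 0,"ay": 0,"az": 0},
  {"tx": 0.79,"ty": -0.86,"tz": 0,"ax": 0,"ay": 0,"az": 0},
  {"tx": 0.79,"ty": -0.86,"tz": 0,"ax": 0,"ay": 0,"az": 0},
  {"tx": 0.79,"ty": -0.86,"tz": 0,"ax": 0,"ay": 0,"az": 0},
  {"tx": 0.79,"ty": -0.86,"tz": 0,"ax": 0,"ay": 0,"az": 0},
])

```text
clock: 2.7
eef_pos: [531.1, -255.2, 256.2]
tcp_rot: [3.141, 0.0, -0.074]
contact_force: [0.2, 0.2, 0.4]
opening: 0.999
grasp_force: 0.0
```

step_arm([
  {"tx": 0.79,"ty": -0.86,"tz": 0,"ax": 0,"ay": 0,"az": 0},
  {"tx": 0.79,"ty": -0.86,"tz": 0,"ax": 0,"ay": 0,"az": 0},
  {"tx": 0.79,"ty": -0.86,"tz": 0,"ax": 0,"ay": 0,"az": 0},
  {"tx": 0.79,"ty": -0.86,"tz": 0,"ax": 0,"ay": 0,"az": 0},
  {"tx": 0,"ty": 0,"tz": 0,"ax": 0,"ay": 0,"az": 0},
])

```text
clock: 3.32
eef_pos: [616.9, -174.8, 256.0]
tcp_rot: [3.142, -0.0, -0.072]
contact_force: [0.4, 0.7, 0.4]
opening: 1.001
grasp_force: 0.0
```

step_arm([
  {"tx": 0,"ty": 0,"tz": 0.8,"ax": 0,"ay": 0,"az": 0},
  {"tx": 0,"ty": 0,"tz": 0.8,"ax": 0,"ay": 0,"az": 0},
  {"tx": 0,"ty": 0,"tz": 0.7,"ax": 0,"ay": 0,"az": 0},
  {"tx": 0,"ty": 0,"tz": 0.6,"ax": 0,"ay": 0,"az": 0},
  {"tx": 0,"ty": 0,"tz": 0,"ax": 0,"ay": 0,"az": 0},
])

```text
clock: 3.95
eef_pos: [615.3, -174.8, 182.2]
tcp_rot: [-3.141, 0.002, -0.075]
contact_force: [0.7, -0.2, 1.1]
opening: 1.002
grasp_force: 0.0
```

step_arm([
  {"tx": 0,"ty": 0,"tz": 0,"ax": 0,"ay": 0,"az": 0},
  {"tx": 0,"ty": 0,"tz": 0,"ax": 0,"ay": 0,"az": 0},
  {"tx": 0,"ty": 0,"tz": 0,"ax": 0,"ay": 0,"az": 0},
  {"tx": 0,"ty": 0,"tz": 0,"ax": 0,"ay": 0,"az": 0},
  {"tx": 0,"ty": 0,"tz": 0,"ax": 0,"ay": 0,"az": 0},
], gripper=0, newtons=40)

```text
clock: 4.58
eef_pos: [616.4, -174.9, 184.4]
tcp_rot: [3.142, -0.001, -0.075]
contact_force: [-1.0, 1.6, 5.9]
opening: 0.272
grasp_force: 40.4
```

step_arm([
  {"tx": 0,"ty": 0.67,"tz": 0,"ax": 0,"ay": 0,"az": 0},
  {"tx": 0,"ty": 0.67,"tz": 0,"ax": 0,"ay": 0,"az": 0},
  {"tx": 0,"ty": 0.67,"tz": 0,"ax": 0,"ay": 0,"az": 0},
  {"tx": 0,"ty": 0.67,"tz": 0,"ax": 0,"ay": 0,"az": 0},
  {"tx": 0,"ty": 0.67,"tz": 0,"ax": 0,"ay": 0,"az": 0},
])

```text
clock: 5.2
eef_pos: [610.1, -258.6, 184.4]
tcp_rot: [-3.141, -0.001, -0.075]
contact_force: [-1.5, 2.6, 5.5]
opening: 0.273
grasp_force: 40.6
```

step_arm([
  {"tx": 0,"ty": 0.67,"tz": 0,"ax": 0,"ay": 0,"az": 0},
  {"tx": 0,"ty": 0.67,"tz": 0,"ax": 0,"ay": 0,"az": 0},
  {"tx": 0,"ty": 0.67,"tz": 0,"ax": 0,"ay": 0,"az": 0},
  {"tx": 0,"ty": 0,"tz": 0,"ax": 0,"ay": 0,"az": 0},
  {"tx": 0,"ty": 0,"tz": 0,"ax": 0,"ay": 0,"az": 0},
])

```text
clock: 5.82
eef_pos: [606.3, -309.3, 184.4]
tcp_rot: [3.14, -0.001, -0.075]
contact_force: [-1.1, -1.9, 5.7]
opening: 0.276
grasp_force: 40.5
```

```bash
python3 plan.py 560 122.5 200 -0.829
```

```text
t 5.83 pos [ 606.3 -309.3  184.4] rpy [ 3.14e+00 -1.00e-03 -7.50e-02] F [-1.1 -1.9  5.7] op 0.276 g 40.5
 now-axes units [ -3.14 -17.08  -0.65]  after-turn units [-13.98 -10.3   -0.62]  turn units [ 0.    -0.001  0.48 ]
```

step_arm([
  {"tx": 0,"ty": 0,"tz": 0,"ax": 0,"ay": 0,"az": 0},
  {"tx": 0,"ty": 0,"tz": 0,"ax": 0,"ay": 0,"az": 0},
  {"tx": 0,"ty": 0,"tz": -0.8,"ax": 0,"ay": 0,"az": 0},
  {"tx": 0,"ty": 0,"tz": -0.8,"ax": 0,"ay": 0,"az": 0},
  {"tx": 0,"ty": 0,"tz": -0.9,"ax": 0,"ay": 0,"az": 0},
], gripper=1)

```text
clock: 6.45
eef_pos: [606.5, -308.6, 248.6]
tcp_rot: [3.141, -0.001, -0.075]
contact_force: [0.4, 0.2, 0.1]
opening: 0.995
grasp_force: 0.0
```

step_arm([
  {"tx": -0.2,"ty": -1,"tz": 0,"ax": 0,"ay": 0,"az": 0},
  {"tx": -0.2,"ty": -1,"tz": 0,"ax": 0,"ay": 0,"az": 0},
  {"tx": -0.2,"ty": -1,"tz": 0,"ax": 0,"ay": 0,"az": 0},
  {"tx": -0.2,"ty": -1,"tz": 0,"ax": 0,"ay": 0,"az": 0},
  {"tx": -0.2,"ty": -1,"tz": 0,"ax": 0,"ay": 0,"az": 0},
])

```text
clock: 7.08
eef_pos: [590.2, -179.9, 246.0]
tcp_rot: [-3.141, 0.0, -0.074]
contact_force: [0.8, -0.1, 0.7]
opening: 0.996
grasp_force: 0.0
```

step_arm([
  {"tx": -0.2,"ty": -1,"tz": 0,"ax": 0,"ay": 0,"az": 0},
  {"tx": -0.2,"ty": -1,"tz": 0,"ax": 0,"ay": 0,"az": 0},
  {"tx": -0.2,"ty": -1,"tz": 0,"ax": 0,"ay": 0,"az": 0},
  {"tx": -0.2,"ty": -1,"tz": 0,"ax": 0,"ay": 0,"az": 0},
  {"tx": -0.2,"ty": -1,"tz": 0,"ax": 0,"ay": 0,"az": 0},
])

```text
clock: 7.7
eef_pos: [574.5, -53.6, 246.2]
tcp_rot: [-3.142, 0.0, -0.075]
contact_force: [-0.6, 0.3, 0.2]
opening: 1.0
grasp_force: 0.0
```

step_arm([
  {"tx": -0.2,"ty": -1,"tz": 0,"ax": 0,"ay": 0,"az": 0},
  {"tx": -0.2,"ty": -1,"tz": 0,"ax": 0,"ay": 0,"az": 0},
  {"tx": -0.2,"ty": -1,"tz": 0,"ax": 0,"ay": 0,"az": 0},
  {"tx": -0.2,"ty": -1,"tz": 0,"ax": 0,"ay": 0,"az": 0},
  {"tx": 0,"ty": 0,"tz": 0,"ax": 0,"ay": 0,"az": 0},
])

```text
clock: 8.32
eef_pos: [561.9, 47.8, 246.2]
tcp_rot: [-3.141, 0.0, -0.073]
contact_force: [0.6, 0.1, -0.3]
opening: 1.003
grasp_force: 0.0
```

```bash
python3 plan.py 560 122.5 200 -0.829
python3 - <<'E'
from h import *
grab('wrist','w3.png'); grab('top','t3.png')
a=cv2.imread('pics/w3.png');b=cv2.imread('pics/t3.png')
cv2.imwrite('pics/c3.png',np.hstack([cv2.resize(a,(400,300)),cv2.resize(b,(400,300))]))
E
python3 -c "
from meas import *
run('top');print();run('wrist')" | grep -v green
```

```text
t 8.32 pos [561.9  47.8 246.2] rpy [-3.141  0.    -0.073] F [ 0.6  0.1 -0.3] op 1.003 g 0.0
 now-axes units [-0.29 -2.97  1.85]  after-turn units [-2.25 -1.96  1.85]  turn units [-0.     0.     0.481]
top orange 250 [149. 228.] med [578.5 346.9  49.4] rect [576.3 350.3] [54.2 46.7] 9.1 z95 [42.8 55.3]
top orange 269 [141. 273.] med [460.9 359.4  49.3] rect [459.6 364.4] [53.3 49.7] 2.2 z95 [42.7 54.6]
top cob 55 [237. 269.] med [476.4 117.3  52.2] rect [476.4 117.4] [26.4 20.1] 64.8 z95 [46.2 56.7]
top rind 125 [239. 235.] med [563.  115.6  50. ] rect [563.9 114.6] [31.1 47.3] 18.6 z95 [45.6 53.6]
top black 125 [206. 141.] med [753.1 182.4 224.3] rect [754.5 183.2] [23.8 23.3] 86.1 z95 [199.7 228.5]
top black 131 [419. 213.] med [ 604.  -304.8  184.9] rect [ 605.3 -307.8] [22.4 21.2] 88.8 z95 [164.9 189.9]
top black 29 [240. 223.] med [555.   94.9 287.8] rect [556.3  93.5] [21.1  8.3] 69.7 z95 [274.9 302.5]
top black 138 [277. 228.] med [545.7  12.5 329.6] rect [538.1  26.4] [19.2 72.8] 28.6 z95 [282.8 411.4]
top black 18 [404. 255.] med [ 515.  -290.1  103.3] rect [ 514.  -287.6] [ 2.8 28.1] 0.8 z95 [100.7 105.6]
top black 164 [413. 273.] med [ 470.3 -298.1  149.5] rect [ 471.  -304.3] [25.1 23.8] 0.5 z95 [107.3 154.6]
top black 74 [294. 298.] med [408.1  -2.3 694.5] rect [407.3  -3.1] [17.1  8.8] 84.8 z95 [688.5 699.1]
top black 19 [203. 392.] med [314.5  87.  752.2] rect [314.7  87.4] [7.9 1.1] 5.8 z95 [742.5 756.5]

wrist cob 2222 [209. 303.] med [445.7 128.8  52.7] rect [434.3 134.3] [ 32.4 110.2] 69.0 z95 [45.9 55. ]
wrist rind 2126 [198. 191.] med [559.7 120.9  50.4] rect [562.9 125.6] [ 29.1 105.5] 42.2 z95 [48.8 51.6]
wrist black 42172 [279. 372.] med [571.2  47.5 294.2] rect [564.8  47.8] [148.7  33.3] 85.9 z95 [254.5 312.1]
```

View pics/c3.png

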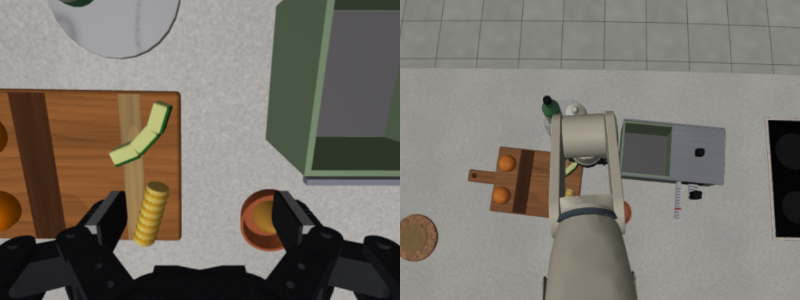

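The wrist view shows the rind (140,138 in the left half) and cob (150,215) clear. The top view shows the lid fully open with the knob over the hopper. I'll grasp the rind first.

step_arm([
  {"tx": 0,"ty": 0,"tz": 0,"ax": 0,"ay": 0,"az": 0.096},
  {"tx": 0,"ty": 0,"tz": 0,"ax": 0,"ay": 0,"az": 0.096},
  {"tx": 0,"ty": 0,"tz": 0,"ax": 0,"ay": 0,"az": 0.096},
  {"tx": 0,"ty": 0,"tz": 0,"ax": 0,"ay": 0,"az": 0.096},
  {"tx": 0,"ty": 0,"tz": 0,"ax": 0,"ay": 0,"az": 0.096},
])

```text
clock: 9.05
eef_pos: [562.5, 44.9, 246.2]
tcp_rot: [3.141, -0.0, -0.835]
contact_force: [-0.4, 0.1, 0.4]
opening: 0.998
grasp_force: 0.0
```

step_arm([
  {"tx": -0.74,"ty": -0.65,"tz": 0.5,"ax": 0,"ay": 0,"az": 0},
  {"tx": -0.74,"ty": -0.65,"tz": 0.8,"ax": 0,"ay": 0,"az": 0},
  {"tx": -0.74,"ty": -0.65,"tz": 0.8,"ax": 0,"ay": 0,"az": 0},
  {"tx": 0,"ty": 0,"tz": 0.8,"ax": 0,"ay": 0,"az": 0},
  {"tx": 0,"ty": 0,"tz": 0,"ax": 0,"ay": 0,"az": 0},
])

```text
clock: 9.68
eef_pos: [560.0, 119.0, 172.4]
tcp_rot: [3.139, 0.001, -0.829]
contact_force: [1.5, 0.3, -0.2]
opening: 1.002
grasp_force: 0.0
```

```bash
python3 plan.py 560 121.5 49 -0.829
```

```text
t 9.68 pos [560.  119.  172.4] rpy [ 3.139e+00  1.000e-03 -8.290e-01] F [ 1.5  0.3 -0.2] op 1.002 g 0.0
 now-axes units [-0.07 -0.08  4.94]  after-turn units [-0.07 -0.07  4.94]  turn units [ 0.002  0.001 -0.   ]
```

step_arm([
  {"tx": -0.07,"ty": -0.08,"tz": 1,"ax": 0,"ay": 0,"az": 0},
  {"tx": 0,"ty": 0,"tz": 1,"ax": 0,"ay": 0,"az": 0},
  {"tx": 0,"ty": 0,"tz": 1,"ax": 0,"ay": 0,"az": 0},
  {"tx": 0,"ty": 0,"tz": 1,"ax": 0,"ay": 0,"az": 0},
  {"tx": 0,"ty": 0,"tz": 0.9,"ax": 0,"ay": 0,"az": 0},
])

```text
clock: 10.3
eef_pos: [562.1, 121.6, 51.5]
tcp_rot: [-3.141, -0.001, -0.83]
contact_force: [-0.4, 0.1, 0.2]
opening: 0.998
grasp_force: 0.0
```

step_arm([
  {"tx": 0,"ty": 0,"tz": 0,"ax": 0,"ay": 0,"az": 0},
  {"tx": 0,"ty": 0,"tz": 0,"ax": 0,"ay": 0,"az": 0},
  {"tx": 0,"ty": 0,"tz": 0,"ax": 0,"ay": 0,"az": 0},
  {"tx": 0,"ty": 0,"tz": 0,"ax": 0,"ay": 0,"az": 0},
  {"tx": 0,"ty": 0,"tz": 0,"ax": 0,"ay": 0,"az": 0},
], gripper=0, newtons=40)

```text
clock: 10.92
eef_pos: [562.0, 122.4, 52.5]
tcp_rot: [-3.14, -0.001, -0.829]
contact_force: [-0.2, -1.5, 6.1]
opening: 0.251
grasp_force: 40.5
```

step_arm([
  {"tx": 0,"ty": 0,"tz": -0.8,"ax": 0,"ay": 0,"az": 0},
  {"tx": 0,"ty": 0,"tz": -1,"ax": 0,"ay": 0,"az": 0},
  {"tx": 0,"ty": 0,"tz": -1,"ax": 0,"ay": 0,"az": 0},
  {"tx": 0,"ty": 0,"tz": -1,"ax": 0,"ay": 0,"az": 0},
  {"tx": 0,"ty": 0,"tz": -1,"ax": 0,"ay": 0,"az": 0},
])

```text
clock: 11.55
eef_pos: [561.2, 122.3, 172.5]
tcp_rot: [-3.141, -0.0, -0.829]
contact_force: [-0.4, 0.9, -0.2]
opening: 0.254
grasp_force: 39.5
```

step_arm([
  {"tx": 0,"ty": 0,"tz": -1,"ax": 0,"ay": 0,"az": 0},
  {"tx": 0,"ty": 0,"tz": -1,"ax": 0,"ay": 0,"az": 0},
  {"tx": 0,"ty": 0,"tz": 0,"ax": 0,"ay": 0,"az": 0},
])

```text
clock: 11.92
eef_pos: [562.4, 122.6, 223.4]
tcp_rot: [-3.138, -0.002, -0.829]
contact_force: [-0.2, -0.5, -0.3]
opening: 0.249
grasp_force: 39.5
```

```bash
python3 plan.py 618 -147 165 
```

```text
t 11.93 pos [562.4 122.6 223.4] rpy [-3.138e+00 -2.000e-03 -8.290e-01] F [-0.2 -0.5 -0.3] op 0.249 g 39.5
 now-axes units [9.45 5.65 2.34]  after-turn units [9.45 5.65 2.34]  turn units [-0.002 -0.001  0.   ]
```

step_arm([
  {"tx": 0.945,"ty": 0.565,"tz": 0,"ax": 0,"ay": 0,"az": 0},
  {"tx": 0.945,"ty": 0.565,"tz": 0,"ax": 0,"ay": 0,"az": 0},
  {"tx": 0.945,"ty": 0.565,"tz": 0,"ax": 0,"ay": 0,"az": 0},
  {"tx": 0.945,"ty": 0.565,"tz": 0,"ax": 0,"ay": 0,"az": 0},
  {"tx": 0.945,"ty": 0.565,"tz": 0,"ax": 0,"ay": 0,"az": 0},
])

```text
clock: 12.55
eef_pos: [588.5, -13.4, 220.0]
tcp_rot: [3.141, 0.001, -0.829]
contact_force: [-0.2, 0.5, -0.5]
opening: 0.246
grasp_force: 39.5
```

step_arm([
  {"tx": 0.945,"ty": 0.565,"tz": 0,"ax": 0,"ay": 0,"az": 0},
  {"tx": 0.945,"ty": 0.565,"tz": 0,"ax": 0,"ay": 0,"az": 0},
  {"tx": 0.945,"ty": 0.565,"tz": 0,"ax": 0,"ay": 0,"az": 0},
  {"tx": 0.945,"ty": 0.565,"tz": 0,"ax": 0,"ay": 0,"az": 0},
  {"tx": 0.945,"ty": 0.565,"tz": 0,"ax": 0,"ay": 0,"az": 0},
])

```text
clock: 13.18
eef_pos: [616.3, -148.1, 219.9]
tcp_rot: [3.141, 0.001, -0.829]
contact_force: [0.6, -0.3, -0.9]
opening: 0.25
grasp_force: 39.5
```

step_arm([
  {"tx": 0,"ty": 0,"tz": 0,"ax": 0,"ay": 0,"az": 0},
  {"tx": 0,"ty": 0,"tz": 0.8,"ax": 0,"ay": 0,"az": 0},
  {"tx": 0,"ty": 0,"tz": 0.8,"ax": 0,"ay": 0,"az": 0},
  {"tx": 0,"ty": 0,"tz": 0.8,"ax": 0,"ay": 0,"az": 0},
  {"tx": 0,"ty": 0,"tz": 0,"ax": 0,"ay": 0,"az": 0},
])

```text
clock: 13.8
eef_pos: [615.4, -146.6, 158.9]
tcp_rot: [3.139, 0.003, -0.829]
contact_force: [0.5, -0.2, 0.1]
opening: 0.246
grasp_force: 45.5
```

```bash
python3 plan.py 446 131 165 -0.379
```

```text
t 13.8 pos [ 615.4 -146.6  158.9] rpy [ 3.139e+00  3.000e-03 -8.290e-01] F [ 0.5 -0.2  0.1] op 0.246 g 45.5
 now-axes units [-12.76  -2.51  -0.21]  after-turn units [-10.4   -7.81  -0.24]  turn units [ 0.001  0.002 -0.286]
```

step_arm([
  {"tx": 0,"ty": 0,"tz": 0,"ax": 0,"ay": 0,"az": 0},
  {"tx": 0,"ty": 0,"tz": 0,"ax": 0,"ay": 0,"az": 0},
  {"tx": 0,"ty": 0,"tz": 0,"ax": 0,"ay": 0,"az": 0},
  {"tx": 0,"ty": 0,"tz": -1,"ax": 0,"ay": 0,"az": 0},
  {"tx": 0,"ty": 0,"tz": -1,"ax": 0,"ay": 0,"az": 0},
], gripper=1)

```text
clock: 14.42
eef_pos: [616.7, -147.3, 212.1]
tcp_rot: [3.142, 0.0, -0.829]
contact_force: [0.4, -0.5, 0.5]
opening: 0.998
grasp_force: 0.0
```

step_arm([
  {"tx": 0,"ty": 0,"tz": -1,"ax": 0,"ay": 0,"az": -0.096},
  {"tx": 0,"ty": 0,"tz": 0,"ax": 0,"ay": 0,"az": -0.096},
  {"tx": 0,"ty": 0,"tz": 0,"ax": 0,"ay": 0,"az": -0.094},
  {"tx": -0.945,"ty": -0.71,"tz": 0,"ax": 0,"ay": 0,"az": 0},
  {"tx": -0.945,"ty": -0.71,"tz": 0,"ax": 0,"ay": 0,"az": 0},
])

```text
clock: 15.05
eef_pos: [585.7, -96.5, 236.6]
tcp_rot: [-3.141, -0.001, -0.38]
contact_force: [0.2, 0.2, 0.3]
opening: 1.001
grasp_force: 0.0
```

step_arm([
  {"tx": -0.945,"ty": -0.71,"tz": 0,"ax": 0,"ay": 0,"az": 0},
  {"tx": -0.945,"ty": -0.71,"tz": 0,"ax": 0,"ay": 0,"az": 0},
  {"tx": -0.945,"ty": -0.71,"tz": 0,"ax": 0,"ay": 0,"az": 0},
  {"tx": -0.945,"ty": -0.71,"tz": 0,"ax": 0,"ay": 0,"az": 0},
  {"tx": -0.945,"ty": -0.71,"tz": 0,"ax": 0,"ay": 0,"az": 0},
])

```text
clock: 15.68
eef_pos: [508.8, 30.1, 236.8]
tcp_rot: [-3.141, -0.001, -0.38]
contact_force: [0.7, 0.4, -0.3]
opening: 0.998
grasp_force: 0.0
```

step_arm([
  {"tx": -0.945,"ty": -0.71,"tz": 0,"ax": 0,"ay": 0,"az": 0},
  {"tx": -0.945,"ty": -0.71,"tz": 0,"ax": 0,"ay": 0,"az": 0},
  {"tx": -0.945,"ty": -0.71,"tz": 0,"ax": 0,"ay": 0,"az": 0},
  {"tx": 0,"ty": 0,"tz": 0,"ax": 0,"ay": 0,"az": 0},
])

```text
clock: 16.18
eef_pos: [462.4, 106.2, 236.8]
tcp_rot: [-3.141, -0.0, -0.378]
contact_force: [-0.1, 0.4, -1.1]
opening: 0.999
grasp_force: 0.0
```

```bash
python3 plan.py 446 131 48 -0.379
python3 - <<'E'
from meas import *
grab('wrist','w4.png'); grab('scene','s4.png'); run('wrist')
a=cv2.imread('pics/w4.png');b=cv2.imread('pics/s4.png')
cv2.imwrite('pics/c4.png',np.hstack([cv2.resize(a,(400,300)),cv2.resize(b,(400,300))]))
E
```

```text
t 16.18 pos [462.4 106.2 236.8] rpy [-3.141 -0.    -0.378] F [-0.1  0.4 -1.1] op 0.999 g 0.0
 now-axes units [-0.98 -0.68  7.55]  after-turn units [-0.98 -0.68  7.55]  turn units [-0.    -0.     0.001]
wrist cob 3047 [263. 215.] med [445.4 129.   52.7] rect [435.2 134.5] [ 32.8 108. ] 68.4 z95 [45.7 55.1]
wrist black 42072 [279. 372.] med [471.3 102.7 284.8] rect [465.2 104.8] [149.3  32.3] 68.3 z95 [245.  302.6]
wrist green 315 [484.   5.] med [536.6 -49.8 129.7] rect [535.4 -53.7] [15.8  7.4] 52.1 z95 [121.  144.4]
```

View pics/c4.png

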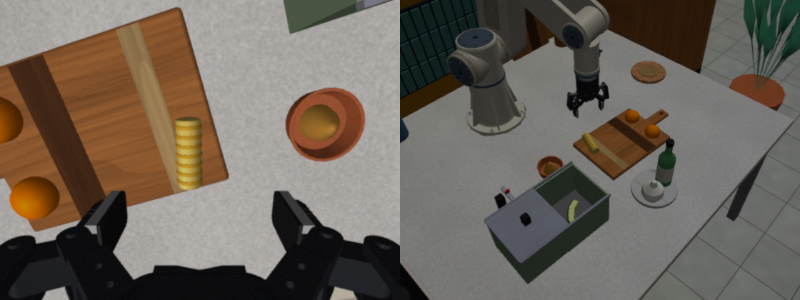

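The rind is in the bin (570,210 in the right half) and the cob is aligned with the tool. I'll grasp the cob.

step_arm([
  {"tx": -0.5,"ty": -0.34,"tz": 0.6,"ax": 0,"ay": 0,"az": 0},
  {"tx": -0.5,"ty": -0.34,"tz": 1,"ax": 0,"ay": 0,"az": 0},
  {"tx": 0,"ty": 0,"tz": 1,"ax": 0,"ay": 0,"az": 0},
  {"tx": 0,"ty": 0,"tz": 1,"ax": 0,"ay": 0,"az": 0},
  {"tx": 0,"ty": 0,"tz": 1,"ax": 0,"ay": 0,"az": 0},
])

```text
clock: 16.9
eef_pos: [445.6, 130.1, 119.6]
tcp_rot: [3.141, 0.001, -0.381]
contact_force: [-0.5, 0.1, -0.0]
opening: 1.0
grasp_force: 0.0
```

step_arm([
  {"tx": 0,"ty": 0,"tz": 1,"ax": 0,"ay": 0,"az": 0},
  {"tx": 0,"ty": 0,"tz": 1,"ax": 0,"ay": 0,"az": 0},
  {"tx": 0,"ty": 0,"tz": 0.8,"ax": 0,"ay": 0,"az": 0},
  {"tx": 0,"ty": 0,"tz": 0,"ax": 0,"ay": 0,"az": 0},
])

```text
clock: 17.4
eef_pos: [444.5, 129.7, 49.5]
tcp_rot: [3.139, 0.003, -0.38]
contact_force: [-0.6, 0.0, 0.3]
opening: 1.001
grasp_force: 0.0
```

step_arm([
  {"tx": 0,"ty": 0,"tz": 0,"ax": 0,"ay": 0,"az": 0},
  {"tx": 0,"ty": 0,"tz": 0,"ax": 0,"ay": 0,"az": 0},
  {"tx": 0,"ty": 0,"tz": 0,"ax": 0,"ay": 0,"az": 0},
  {"tx": 0,"ty": 0,"tz": 0,"ax": 0,"ay": 0,"az": 0},
  {"tx": 0,"ty": 0,"tz": 0,"ax": 0,"ay": 0,"az": 0},
], gripper=0, newtons=40)

```text
clock: 18.02
eef_pos: [446.7, 130.3, 52.3]
tcp_rot: [-3.141, -0.001, -0.38]
contact_force: [-1.4, -0.5, 8.1]
opening: 0.438
grasp_force: 39.1
```

step_arm([
  {"tx": 0,"ty": 0,"tz": -0.8,"ax": 0,"ay": 0,"az": 0},
  {"tx": 0,"ty": 0,"tz": -1,"ax": 0,"ay": 0,"az": 0},
  {"tx": 0,"ty": 0,"tz": -1,"ax": 0,"ay": 0,"az": 0},
  {"tx": 0,"ty": 0,"tz": -1,"ax": 0,"ay": 0,"az": 0},
  {"tx": 0,"ty": 0,"tz": -1,"ax": 0,"ay": 0,"az": 0},
])

```text
clock: 18.65
eef_pos: [446.1, 130.1, 172.6]
tcp_rot: [-3.141, -0.001, -0.38]
contact_force: [-0.1, -0.9, -0.5]
opening: 0.437
grasp_force: 40.7
```

step_arm([
  {"tx": 0,"ty": 0,"tz": -1,"ax": 0,"ay": 0,"az": 0},
  {"tx": 0,"ty": 0,"tz": -1,"ax": 0,"ay": 0,"az": 0},
  {"tx": 0,"ty": 0,"tz": 0,"ax": 0,"ay": 0,"az": 0},
])

```text
clock: 19.02
eef_pos: [447.3, 130.5, 223.2]
tcp_rot: [-3.139, -0.003, -0.38]
contact_force: [0.1, -0.1, -1.5]
opening: 0.439
grasp_force: 40.7
```

```bash
python3 plan.py 618 -147 165 
```

```text
t 19.02 pos [447.3 130.5 223.2] rpy [-3.139e+00 -3.000e-03 -3.800e-01] F [ 0.1 -0.1 -1.5] op 0.439 g 40.7
 now-axes units [10.45  7.78  2.34]  after-turn units [10.46  7.78  2.33]  turn units [-0.002 -0.002  0.   ]
```

step_arm([
  {"tx": 0.95,"ty": 0.707,"tz": 0,"ax": 0,"ay": 0,"az": 0},
  {"tx": 0.95,"ty": 0.707,"tz": 0,"ax": 0,"ay": 0,"az": 0},
  {"tx": 0.95,"ty": 0.707,"tz": 0,"ax": 0,"ay": 0,"az": 0},
  {"tx": 0.95,"ty": 0.707,"tz": 0,"ax": 0,"ay": 0,"az": 0},
  {"tx": 0.95,"ty": 0.707,"tz": 0,"ax": 0,"ay": 0,"az": 0},
])

```text
clock: 19.65
eef_pos: [523.6, 3.2, 220.1]
tcp_rot: [3.141, 0.001, -0.38]
contact_force: [0.5, -0.3, -0.7]
opening: 0.439
grasp_force: 40.7
```

step_arm([
  {"tx": 0.95,"ty": 0.707,"tz": 0,"ax": 0,"ay": 0,"az": 0},
  {"tx": 0.95,"ty": 0.707,"tz": 0,"ax": 0,"ay": 0,"az": 0},
  {"tx": 0.95,"ty": 0.707,"tz": 0,"ax": 0,"ay": 0,"az": 0},
  {"tx": 0.95,"ty": 0.707,"tz": 0,"ax": 0,"ay": 0,"az": 0},
  {"tx": 0.95,"ty": 0.707,"tz": 0,"ax": 0,"ay": 0,"az": 0},
])

```text
clock: 20.27
eef_pos: [601.1, -122.8, 219.8]
tcp_rot: [3.141, 0.002, -0.38]
contact_force: [0.7, -0.1, -0.0]
opening: 0.437
grasp_force: 40.7
```

step_arm([
  {"tx": 0.95,"ty": 0.707,"tz": 0,"ax": 0,"ay": 0,"az": 0},
  {"tx": 0,"ty": 0,"tz": 0.6,"ax": 0,"ay": 0,"az": 0},
  {"tx": 0,"ty": 0,"tz": 0.8,"ax": 0,"ay": 0,"az": 0},
  {"tx": 0,"ty": 0,"tz": 0.8,"ax": 0,"ay": 0,"az": 0},
  {"tx": 0,"ty": 0,"tz": 0,"ax": 0,"ay": 0,"az": 0},
])

```text
clock: 20.9
eef_pos: [615.0, -146.3, 163.6]
tcp_rot: [3.141, 0.005, -0.379]
contact_force: [-0.4, 0.5, -1.6]
opening: 0.434
grasp_force: 40.7
```

```bash
python3 plan.py 460 362 165 
```

```text
t 20.9 pos [ 615.  -146.3  163.6] rpy [ 3.141  0.005 -0.379] F [-0.4  0.5 -1.6] op 0.434 g 40.7
 now-axes units [-1.328e+01 -1.659e+01 -1.000e-02]  after-turn units [-13.28 -16.59  -0.06]  turn units [0.    0.003 0.   ]
```

step_arm([
  {"tx": 0,"ty": 0,"tz": 0,"ax": 0,"ay": 0,"az": 0},
  {"tx": 0,"ty": 0,"tz": 0,"ax": 0,"ay": 0,"az": 0},
  {"tx": 0,"ty": 0,"tz": 0,"ax": 0,"ay": 0,"az": 0},
  {"tx": 0,"ty": 0,"tz": -1,"ax": 0,"ay": 0,"az": 0},
  {"tx": 0,"ty": 0,"tz": -1,"ax": 0,"ay": 0,"az": 0},
], gripper=1)

```text
clock: 21.52
eef_pos: [616.7, -147.3, 217.1]
tcp_rot: [-3.142, 0.0, -0.38]
contact_force: [-0.5, 1.0, 0.6]
opening: 1.002
grasp_force: 0.0
```

step_arm([
  {"tx": -0.8,"ty": -1,"tz": -0.6,"ax": 0,"ay": 0,"az": 0},
  {"tx": -0.8,"ty": -1,"tz": 0,"ax": 0,"ay": 0,"az": 0},
  {"tx": -0.8,"ty": -1,"tz": 0,"ax": 0,"ay": 0,"az": 0},
  {"tx": -0.8,"ty": -1,"tz": 0,"ax": 0,"ay": 0,"az": 0},
  {"tx": -0.8,"ty": -1,"tz": 0,"ax": 0,"ay": 0,"az": 0},
])

```text
clock: 22.15
eef_pos: [570.1, 6.8, 231.9]
tcp_rot: [-3.141, -0.001, -0.38]
contact_force: [0.5, 0.2, -0.2]
opening: 1.0
grasp_force: 0.0
```

step_arm([
  {"tx": -0.8,"ty": -1,"tz": 0,"ax": 0,"ay": 0,"az": 0},
  {"tx": -0.8,"ty": -1,"tz": 0,"ax": 0,"ay": 0,"az": 0},
  {"tx": -0.8,"ty": -1,"tz": 0,"ax": 0,"ay": 0,"az": 0},
  {"tx": -0.8,"ty": -1,"tz": 0,"ax": 0,"ay": 0,"az": 0},
  {"tx": -0.8,"ty": -1,"tz": 0,"ax": 0,"ay": 0,"az": 0},
])

```text
clock: 22.78
eef_pos: [523.5, 160.1, 231.8]
tcp_rot: [-3.141, -0.001, -0.38]
contact_force: [0.4, 0.2, -0.8]
opening: 0.995
grasp_force: 0.0
```

step_arm([
  {"tx": -0.8,"ty": -1,"tz": 0,"ax": 0,"ay": 0,"az": 0},
  {"tx": -0.8,"ty": -1,"tz": 0,"ax": 0,"ay": 0,"az": 0},
  {"tx": -0.8,"ty": -1,"tz": 0,"ax": 0,"ay": 0,"az": 0},
  {"tx": -0.8,"ty": -1,"tz": 0,"ax": 0,"ay": 0,"az": 0},
  {"tx": 0,"ty": 0,"tz": 0,"ax": 0,"ay": 0,"az": 0},
])

```text
clock: 23.4
eef_pos: [486.1, 283.3, 231.7]
tcp_rot: [-3.141, -0.0, -0.377]
contact_force: [0.2, -0.3, 0.1]
opening: 0.997
grasp_force: 0.0
```

```bash
python3 plan.py 460 362 48 
python3 - <<'E'
from meas import *
im,d,i=grab('wrist','w5.png'); run('wrist')
P=cloud(im,d,i);hsv=cv2.cvtColor(im,cv2.COLOR_RGB2HSV)
m=((hsv[...,0]<16)&(hsv[...,1]>180)&(hsv[...,2]>60)&(P[...,2]>25)).astype(np.uint8)
cs,_=cv2.findContours(m,cv2.RETR_EXTERNAL,cv2.CHAIN_APPROX_NONE)
for c in cs:
    if cv2.contourArea(c)>800:
        q=onplane(c.reshape(-1,2),i,38); (x,y),rad=cv2.minEnclosingCircle(q[:,:2].astype(np.float32)); print('circle',x,y,rad, cv2.boundingRect(c))
E
```

```text
t 23.4 pos [486.1 283.3 231.7] rpy [-3.141 -0.    -0.377] F [ 0.2 -0.3  0.1] op 0.997 g 0.0
 now-axes units [-2.13 -2.54  7.35]  after-turn units [-2.13 -2.54  7.35]  turn units [-0.001 -0.     0.   ]
wrist black 38734 [264. 371.] med [496.6 286.  281.9] rect [488.9 282.3] [148.9  32.6] 68.7 z95 [239.6 297.9]
circle 460.0245361328125 361.5171203613281 32.974056243896484 (181, 208, 65, 63)
circle 575.1758422851562 349.19573974609375 31.638032913208008 (136, 84, 72, 73)
```

View pics/w5.png

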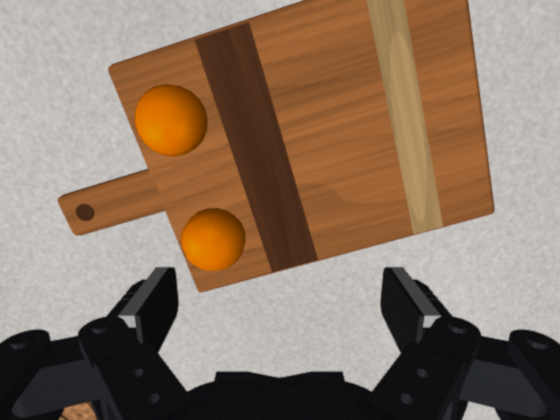

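Both oranges are where they were measured, (214,240) and (171,120). I'll grasp the nearer one at (460,361.5).

step_arm([
  {"tx": -0.71,"ty": -0.85,"tz": 0.5,"ax": 0,"ay": 0,"az": 0},
  {"tx": -0.71,"ty": -0.85,"tz": 0.9,"ax": 0,"ay": 0,"az": 0},
  {"tx": -0.71,"ty": -0.84,"tz": 0.9,"ax": 0,"ay": 0,"az": 0},
  {"tx": 0,"ty": 0,"tz": 1,"ax": 0,"ay": 0,"az": 0},
  {"tx": 0,"ty": 0,"tz": 1,"ax": 0,"ay": 0,"az": 0},
])

```text
clock: 24.08
eef_pos: [461.0, 359.7, 123.3]
tcp_rot: [-3.141, -0.0, -0.38]
contact_force: [0.3, -0.2, 0.4]
opening: 0.999
grasp_force: 0.0
```

step_arm([
  {"tx": 0,"ty": 0,"tz": 1,"ax": 0,"ay": 0,"az": 0},
  {"tx": 0,"ty": 0,"tz": 1,"ax": 0,"ay": 0,"az": 0},
  {"tx": 0,"ty": 0,"tz": 0.8,"ax": 0,"ay": 0,"az": 0},
  {"tx": 0,"ty": 0,"tz": 0.4,"ax": 0,"ay": 0,"az": 0},
  {"tx": 0,"ty": 0,"tz": 0,"ax": 0,"ay": 0,"az": 0},
])

```text
clock: 24.7
eef_pos: [460.7, 359.6, 43.5]
tcp_rot: [3.141, 0.0, -0.38]
contact_force: [-0.4, -0.9, -0.4]
opening: 0.999
grasp_force: 0.0
```

step_arm([
  {"tx": 0,"ty": 0,"tz": 0,"ax": 0,"ay": 0,"az": 0},
  {"tx": 0,"ty": 0,"tz": 0,"ax": 0,"ay": 0,"az": 0},
  {"tx": 0,"ty": 0,"tz": 0,"ax": 0,"ay": 0,"az": 0},
  {"tx": 0,"ty": 0,"tz": 0,"ax": 0,"ay": 0,"az": 0},
], gripper=0, newtons=40)

```text
clock: 25.2
eef_pos: [461.2, 360.6, 45.1]
tcp_rot: [-3.14, -0.001, -0.379]
contact_force: [-0.4, -2.4, 6.4]
opening: 0.71
grasp_force: 42.7
```

```bash
python3 plan.py 460 362 48
```

```text
t 25.2 pos [461.2 360.6  45.1] rpy [-3.14e+00 -1.00e-03 -3.79e-01] F [-0.4 -2.4  6.4] op 0.71 g 42.7
 now-axes units [-0.06 -0.03 -0.12]  after-turn units [-0.06 -0.03 -0.12]  turn units [-0.001 -0.001  0.   ]
```

step_arm([
  {"tx": 0,"ty": 0,"tz": -0.7,"ax": 0,"ay": 0,"az": 0},
  {"tx": 0,"ty": 0,"tz": -1,"ax": 0,"ay": 0,"az": 0},
  {"tx": 0,"ty": 0,"tz": -1,"ax": 0,"ay": 0,"az": 0},
  {"tx": 0,"ty": 0,"tz": -1,"ax": 0,"ay": 0,"az": 0},
  {"tx": 0,"ty": 0,"tz": -1,"ax": 0,"ay": 0,"az": 0},
])

```text
clock: 25.82
eef_pos: [460.6, 360.5, 163.6]
tcp_rot: [-3.14, -0.001, -0.38]
contact_force: [-1.1, -0.5, -1.5]
opening: 0.706
grasp_force: 43.5
```

step_arm([
  {"tx": 0,"ty": 0,"tz": -1,"ax": 0,"ay": 0,"az": 0},
  {"tx": 0,"ty": 0,"tz": -1,"ax": 0,"ay": 0,"az": 0},
  {"tx": 0,"ty": 0,"tz": -0.5,"ax": 0,"ay": 0,"az": 0},
  {"tx": 0.78,"ty": 0.976,"tz": 0,"ax": 0,"ay": 0,"az": 0},
  {"tx": 0.78,"ty": 0.976,"tz": 0,"ax": 0,"ay": 0,"az": 0},
])

```text
clock: 26.45
eef_pos: [478.5, 300.0, 224.2]
tcp_rot: [-3.141, -0.0, -0.379]
contact_force: [-0.0, -0.4, -0.4]
opening: 0.71
grasp_force: 43.6
```

step_arm([
  {"tx": 0.78,"ty": 0.976,"tz": 0,"ax": 0,"ay": 0,"az": 0},
  {"tx": 0.78,"ty": 0.976,"tz": 0,"ax": 0,"ay": 0,"az": 0},
  {"tx": 0.78,"ty": 0.976,"tz": 0,"ax": 0,"ay": 0,"az": 0},
  {"tx": 0.78,"ty": 0.976,"tz": 0,"ax": 0,"ay": 0,"az": 0},
  {"tx": 0.78,"ty": 0.976,"tz": 0,"ax": 0,"ay": 0,"az": 0},
])

```text
clock: 27.08
eef_pos: [523.9, 150.1, 224.0]
tcp_rot: [3.142, 0.0, -0.38]
contact_force: [-0.0, -0.5, -1.9]
opening: 0.706
grasp_force: 43.6
```

step_arm([
  {"tx": 0.78,"ty": 0.976,"tz": 0,"ax": 0,"ay": 0,"az": 0},
  {"tx": 0.78,"ty": 0.976,"tz": 0,"ax": 0,"ay": 0,"az": 0},
  {"tx": 0.78,"ty": 0.976,"tz": 0,"ax": 0,"ay": 0,"az": 0},
  {"tx": 0.78,"ty": 0.976,"tz": 0,"ax": 0,"ay": 0,"az": 0},
  {"tx": 0.78,"ty": 0.976,"tz": 0,"ax": 0,"ay": 0,"az": 0},
])

```text
clock: 27.7
eef_pos: [569.3, 0.6, 224.0]
tcp_rot: [3.142, 0.0, -0.38]
contact_force: [0.6, 0.6, -0.4]
opening: 0.705
grasp_force: 43.6
```

step_arm([
  {"tx": 0.78,"ty": 0.976,"tz": 0,"ax": 0,"ay": 0,"az": 0},
  {"tx": 0.78,"ty": 0.976,"tz": 0,"ax": 0,"ay": 0,"az": 0},
  {"tx": 0.78,"ty": 0.976,"tz": 0,"ax": 0,"ay": 0,"az": 0},
  {"tx": 0.78,"ty": 0.976,"tz": 0,"ax": 0,"ay": 0,"az": 0},
  {"tx": 0,"ty": 0,"tz": 0,"ax": 0,"ay": 0,"az": 0},
])

```text
clock: 28.32
eef_pos: [605.8, -119.6, 223.8]
tcp_rot: [3.141, -0.0, -0.382]
contact_force: [-0.2, 0.5, -0.4]
opening: 0.707
grasp_force: 43.6
```

```bash
python3 plan.py 618 -140 165; python3 plan.py 575 349 165
```

```text
t 28.32 pos [ 605.8 -119.6  223.8] rpy [ 3.141 -0.    -0.382] F [-0.2  0.5 -0.4] op 0.707 g 43.6
 now-axes units [0.76 0.57 2.35]  after-turn units [0.76 0.57 2.35]  turn units [ 0. -0. -0.]
t 28.32 pos [ 605.8 -119.6  223.8] rpy [ 3.141 -0.    -0.382] F [-0.2  0.5 -0.4] op 0.707 g 43.6
 now-axes units [ -8.13 -16.94   2.35]  after-turn units [ -8.13 -16.94   2.35]  turn units [ 0. -0. -0.]
```

step_arm([
  {"tx": 0.76,"ty": 0.57,"tz": 0.6,"ax": 0,"ay": 0,"az": 0},
  {"tx": 0,"ty": 0,"tz": 0.9,"ax": 0,"ay": 0,"az": 0},
  {"tx": 0,"ty": 0,"tz": 0.9,"ax": 0,"ay": 0,"az": 0},
  {"tx": 0,"ty": 0,"tz": 0,"ax": 0,"ay": 0,"az": 0},
])

```text
clock: 28.82
eef_pos: [616.4, -137.2, 162.2]
tcp_rot: [3.141, 0.004, -0.379]
contact_force: [-0.5, 0.3, 0.1]
opening: 0.704
grasp_force: 43.6
```

step_arm([
  {"tx": 0,"ty": 0,"tz": 0,"ax": 0,"ay": 0,"az": 0},
  {"tx": 0,"ty": 0,"tz": 0,"ax": 0,"ay": 0,"az": 0},
  {"tx": 0,"ty": 0,"tz": 0,"ax": 0,"ay": 0,"az": 0},
  {"tx": 0,"ty": 0,"tz": -1,"ax": 0,"ay": 0,"az": 0},
  {"tx": 0,"ty": 0,"tz": -1,"ax": 0,"ay": 0,"az": 0},
], gripper=1)

```text
clock: 29.45
eef_pos: [617.9, -138.2, 214.6]
tcp_rot: [-3.142, 0.0, -0.38]
contact_force: [0.3, -0.4, -0.2]
opening: 1.005
grasp_force: 0.0
```

step_arm([
  {"tx": -0.494,"ty": -0.972,"tz": -0.6,"ax": 0,"ay": 0,"az": 0},
  {"tx": -0.494,"ty": -0.972,"tz": 0,"ax": 0,"ay": 0,"az": 0},
  {"tx": -0.494,"ty": -0.972,"tz": 0,"ax": 0,"ay": 0,"az": 0},
  {"tx": -0.494,"ty": -0.972,"tz": 0,"ax": 0,"ay": 0,"az": 0},
  {"tx": -0.494,"ty": -0.972,"tz": 0,"ax": 0,"ay": 0,"az": 0},
])

```text
clock: 30.08
eef_pos: [605.6, -1.6, 229.3]
tcp_rot: [-3.141, -0.001, -0.38]
contact_force: [-0.7, 0.4, 0.5]
opening: 1.0
grasp_force: 0.0
```

step_arm([
  {"tx": -0.494,"ty": -0.972,"tz": 0,"ax": 0,"ay": 0,"az": 0},
  {"tx": -0.494,"ty": -0.972,"tz": 0,"ax": 0,"ay": 0,"az": 0},
  {"tx": -0.494,"ty": -0.972,"tz": 0,"ax": 0,"ay": 0,"az": 0},
  {"tx": -0.494,"ty": -0.972,"tz": 0,"ax": 0,"ay": 0,"az": 0},
  {"tx": -0.494,"ty": -0.972,"tz": 0,"ax": 0,"ay": 0,"az": 0},
])

```text
clock: 30.7
eef_pos: [593.3, 134.2, 229.3]
tcp_rot: [-3.141, -0.001, -0.38]
contact_force: [0.1, 0.2, -0.2]
opening: 1.004
grasp_force: 0.0
```

step_arm([
  {"tx": -0.494,"ty": -0.972,"tz": 0,"ax": 0,"ay": 0,"az": 0},
  {"tx": -0.494,"ty": -0.972,"tz": 0,"ax": 0,"ay": 0,"az": 0},
  {"tx": -0.494,"ty": -0.972,"tz": 0,"ax": 0,"ay": 0,"az": 0},
  {"tx": -0.494,"ty": -0.972,"tz": 0,"ax": 0,"ay": 0,"az": 0},
  {"tx": -0.494,"ty": -0.972,"tz": 0,"ax": 0,"ay": 0,"az": 0},
])

```text
clock: 31.32
eef_pos: [581.0, 269.9, 229.3]
tcp_rot: [-3.141, -0.0, -0.38]
contact_force: [0.1, 0.1, 0.6]
opening: 0.999
grasp_force: 0.0
```

```bash
cat > orange.py <<'E'
from h import *
im,d,i=grab('wrist','w6.png')
P=cloud(im,d,i);hsv=cv2.cvtColor(im,cv2.COLOR_RGB2HSV)
m=((hsv[...,0]<16)&(hsv[...,1]>180)&(hsv[...,2]>60)&(P[...,2]>25)).astype(np.uint8)
cs,_=cv2.findContours(m,cv2.RETR_EXTERNAL,cv2.CHAIN_APPROX_NONE)
for c in cs:
    if cv2.contourArea(c)>500:
        q=onplane(c.reshape(-1,2),i,38); print('circle',cv2.minEnclosingCircle(q[:,:2].astype(np.float32)), cv2.boundingRect(c))
E
python3 orange.py;python3 plan.py 575 349 43
```

```text
circle ((576.5906372070312, 348.9828186035156), 32.795711517333984) (170, 188, 66, 65)
t 31.38 pos [580.7 272.9 229.3] rpy [-3.139  0.    -0.379] F [-1.5  2.7 -0.2] op 1.0 g 0.0
 now-axes units [-1.34 -2.73  7.46]  after-turn units [-1.34 -2.74  7.45]  turn units [-0.001  0.    -0.   ]
```

step_arm([
  {"tx": -0.42,"ty": -0.89,"tz": 0.5,"ax": 0,"ay": 0,"az": 0},
  {"tx": -0.42,"ty": -0.89,"tz": 0.9,"ax": 0,"ay": 0,"az": 0},
  {"tx": -0.42,"ty": -0.89,"tz": 0.9,"ax": 0,"ay": 0,"az": 0},
  {"tx": 0,"ty": 0,"tz": 1,"ax": 0,"ay": 0,"az": 0},
  {"tx": 0,"ty": 0,"tz": 1,"ax": 0,"ay": 0,"az": 0},
])

```text
clock: 32.0
eef_pos: [576.0, 343.3, 119.6]
tcp_rot: [3.141, 0.0, -0.379]
contact_force: [0.5, -0.3, 0.1]
opening: 1.001
grasp_force: 0.0
```

step_arm([
  {"tx": 0,"ty": 0,"tz": 1,"ax": 0,"ay": 0,"az": 0},
  {"tx": 0,"ty": 0,"tz": 1,"ax": 0,"ay": 0,"az": 0},
  {"tx": 0,"ty": 0,"tz": 0.75,"ax": 0,"ay": 0,"az": 0},
  {"tx": 0,"ty": 0,"tz": 0.4,"ax": 0,"ay": 0,"az": 0},
  {"tx": 0,"ty": 0,"tz": 0,"ax": 0,"ay": 0,"az": 0},
])

```text
clock: 32.62
eef_pos: [576.2, 342.6, 41.9]
tcp_rot: [3.141, 0.001, -0.38]
contact_force: [0.2, -0.9, 0.5]
opening: 1.0
grasp_force: 0.0
```

step_arm([
  {"tx": 0,"ty": 0,"tz": 0,"ax": 0,"ay": 0,"az": 0},
  {"tx": 0,"ty": 0,"tz": 0,"ax": 0,"ay": 0,"az": 0},
  {"tx": 0,"ty": 0,"tz": 0,"ax": 0,"ay": 0,"az": 0},
  {"tx": 0,"ty": 0,"tz": 0,"ax": 0,"ay": 0,"az": 0},
], gripper=0, newtons=40)

```text
clock: 33.12
eef_pos: [577.3, 343.1, 44.0]
tcp_rot: [-3.14, -0.001, -0.38]
contact_force: [-0.2, -0.3, 6.7]
opening: 0.709
grasp_force: 43.6
```

step_arm([
  {"tx": 0,"ty": 0,"tz": -0.7,"ax": 0,"ay": 0,"az": 0},
  {"tx": 0,"ty": 0,"tz": -1,"ax": 0,"ay": 0,"az": 0},
  {"tx": 0,"ty": 0,"tz": -1,"ax": 0,"ay": 0,"az": 0},
  {"tx": 0,"ty": 0,"tz": -1,"ax": 0,"ay": 0,"az": 0},
  {"tx": 0,"ty": 0,"tz": -1,"ax": 0,"ay": 0,"az": 0},
])

```text
clock: 33.75
eef_pos: [576.5, 342.6, 162.1]
tcp_rot: [-3.141, -0.0, -0.38]
contact_force: [0.9, 0.6, -1.3]
opening: 0.711
grasp_force: 43.6
```

step_arm([
  {"tx": 0,"ty": 0,"tz": -1,"ax": 0,"ay": 0,"az": 0},
  {"tx": 0,"ty": 0,"tz": -1,"ax": 0,"ay": 0,"az": 0},
  {"tx": 0,"ty": 0,"tz": -0.5,"ax": 0,"ay": 0,"az": 0},
  {"tx": 0,"ty": 0,"tz": 0,"ax": 0,"ay": 0,"az": 0},
])

```text
clock: 34.25
eef_pos: [576.8, 342.8, 223.8]
tcp_rot: [-3.14, -0.001, -0.38]
contact_force: [-0.1, 0.1, -0.8]
opening: 0.711
grasp_force: 43.6
```

```bash
python3 plan.py 618 -147 165
```

```text
t 34.25 pos [576.8 342.8 223.8] rpy [-3.14e+00 -1.00e-03 -3.80e-01] F [-0.1  0.1 -0.8] op 0.711 g 43.6
 now-axes units [ 8.79 17.59  2.33]  after-turn units [ 8.79 17.59  2.35]  turn units [-0.001 -0.001  0.   ]
```

step_arm([
  {"tx": 0.488,"ty": 0.977,"tz": 0,"ax": 0,"ay": 0,"az": 0},
  {"tx": 0.488,"ty": 0.977,"tz": 0,"ax": 0,"ay": 0,"az": 0},
  {"tx": 0.488,"ty": 0.977,"tz": 0,"ax": 0,"ay": 0,"az": 0},
  {"tx": 0.488,"ty": 0.977,"tz": 0,"ax": 0,"ay": 0,"az": 0},
  {"tx": 0.488,"ty": 0.977,"tz": 0,"ax": 0,"ay": 0,"az": 0},
])

```text
clock: 34.88
eef_pos: [587.1, 204.3, 221.2]
tcp_rot: [3.14, 0.002, -0.38]
contact_force: [0.5, -0.8, -1.0]
opening: 0.711
grasp_force: 43.6
```

step_arm([
  {"tx": 0.488,"ty": 0.977,"tz": 0,"ax": 0,"ay": 0,"az": 0},
  {"tx": 0.488,"ty": 0.977,"tz": 0,"ax": 0,"ay": 0,"az": 0},
  {"tx": 0.488,"ty": 0.977,"tz": 0,"ax": 0,"ay": 0,"az": 0},
  {"tx": 0.488,"ty": 0.977,"tz": 0,"ax": 0,"ay": 0,"az": 0},
  {"tx": 0.488,"ty": 0.977,"tz": 0,"ax": 0,"ay": 0,"az": 0},
])

```text
clock: 35.5
eef_pos: [598.2, 68.5, 221.3]
tcp_rot: [3.14, 0.002, -0.38]
contact_force: [-0.2, -0.6, -0.1]
opening: 0.709
grasp_force: 43.6
```

step_arm([
  {"tx": 0.488,"ty": 0.977,"tz": 0,"ax": 0,"ay": 0,"az": 0},
  {"tx": 0.488,"ty": 0.977,"tz": 0,"ax": 0,"ay": 0,"az": 0},
  {"tx": 0.488,"ty": 0.977,"tz": 0,"ax": 0,"ay": 0,"az": 0},
  {"tx": 0.488,"ty": 0.977,"tz": 0,"ax": 0,"ay": 0,"az": 0},
  {"tx": 0.488,"ty": 0.977,"tz": 0,"ax": 0,"ay": 0,"az": 0},
])

```text
clock: 36.12
eef_pos: [609.3, -67.3, 221.3]
tcp_rot: [3.141, 0.002, -0.38]
contact_force: [0.4, 0.3, -1.0]
opening: 0.71
grasp_force: 43.6
```

step_arm([
  {"tx": 0.488,"ty": 0.977,"tz": 0,"ax": 0,"ay": 0,"az": 0},
  {"tx": 0.488,"ty": 0.977,"tz": 0,"ax": 0,"ay": 0,"az": 0},
  {"tx": 0.488,"ty": 0.977,"tz": 0,"ax": 0,"ay": 0,"az": 0},
  {"tx": 0,"ty": 0,"tz": 0,"ax": 0,"ay": 0,"az": 0},
  {"tx": 0,"ty": 0,"tz": 0.6,"ax": 0,"ay": 0,"az": 0},
])

```text
clock: 36.75
eef_pos: [617.3, -147.4, 207.3]
tcp_rot: [-3.141, -0.001, -0.381]
contact_force: [0.2, -0.3, 0.3]
opening: 0.709
grasp_force: 43.6
```

step_arm([
  {"tx": 0,"ty": 0,"tz": 0.9,"ax": 0,"ay": 0,"az": 0},
  {"tx": 0,"ty": 0,"tz": 0.8,"ax": 0,"ay": 0,"az": 0},
  {"tx": 0,"ty": 0,"tz": 0,"ax": 0,"ay": 0,"az": 0},
])

```text
clock: 37.12
eef_pos: [615.9, -146.2, 162.5]
tcp_rot: [3.141, 0.004, -0.379]
contact_force: [0.6, -0.9, 0.7]
opening: 0.709
grasp_force: 43.6
```

step_arm([
  {"tx": 0,"ty": 0,"tz": 0,"ax": 0,"ay": 0,"az": 0},
  {"tx": 0,"ty": 0,"tz": 0,"ax": 0,"ay": 0,"az": 0},
  {"tx": 0,"ty": 0,"tz": 0,"ax": 0,"ay": 0,"az": 0},
  {"tx": 0,"ty": 0,"tz": -1,"ax": 0,"ay": 0,"az": 0},
  {"tx": 0,"ty": 0,"tz": -1,"ax": 0,"ay": 0,"az": 0},
], gripper=1)

```text
clock: 37.75
eef_pos: [617.5, -147.1, 215.8]
tcp_rot: [3.142, 0.0, -0.38]
contact_force: [0.1, -0.2, 0.0]
opening: 1.0
grasp_force: 0.0
```

step_arm([
  {"tx": 0,"ty": 0,"tz": -1,"ax": 0,"ay": 0,"az": -0.098},
  {"tx": 0,"ty": 0,"tz": 0,"ax": 0,"ay": 0,"az": -0.098},
  {"tx": -1,"ty": 0.6,"tz": 0,"ax": 0,"ay": 0,"az": 0},
  {"tx": -1,"ty": 0.6,"tz": 0,"ax": 0,"ay": 0,"az": 0},
  {"tx": -1,"ty": 0.6,"tz": 0,"ax": 0,"ay": 0,"az": 0},
])

```text
clock: 38.38
eef_pos: [538.8, -186.9, 240.5]
tcp_rot: [3.141, -0.001, -0.072]
contact_force: [-0.1, -0.3, 0.1]
opening: 1.0
grasp_force: 0.0
```

step_arm([
  {"tx": -1,"ty": 0.6,"tz": 0,"ax": 0,"ay": 0,"az": 0},
  {"tx": -1,"ty": 0.6,"tz": 0,"ax": 0,"ay": 0,"az": 0},
  {"tx": -1,"ty": 0.6,"tz": 0,"ax": 0,"ay": 0,"az": 0},
  {"tx": -1,"ty": 0.6,"tz": 0,"ax": 0,"ay": 0,"az": 0},
  {"tx": 0,"ty": 0,"tz": 0,"ax": 0,"ay": 0,"az": 0},
])

```text
clock: 39.0
eef_pos: [434.2, -239.8, 240.5]
tcp_rot: [3.141, -0.0, -0.074]
contact_force: [0.7, -0.3, 0.3]
opening: 0.998
grasp_force: 0.0
```

```bash
python3 plan.py 470.3 -306.5 143 -0.072
python3 - <<'E'
from h import *
grab('top','t7.png'); grab('scene','s7.png'); grab('wrist','w7.png')
a=cv2.imread('pics/t7.png');b=cv2.imread('pics/s7.png')
cv2.imwrite('pics/c7.png',np.hstack([cv2.resize(a,(400,300)),cv2.resize(b,(400,300))]))
E
python3 dose.py
```

```text
t 39.0 pos [ 434.2 -239.8  240.5] rpy [ 3.141 -0.    -0.074] F [ 0.7 -0.3  0.3] op 0.998 g 0.0
 now-axes units [1.64 2.55 3.9 ]  after-turn units [1.63 2.56 3.9 ]  turn units [ 0.    -0.    -0.001]
mark cloud (array([ 425.90116163, -254.07248035,   96.00874532]), np.int64(139))
mark z96 [ 425.89698204 -254.07529081   96.        ]
post5 (((470.3194274902344, -305.0755615234375), (24.699190139770508, 25.273191452026367), 86.03863525390625), array([ 470.8, -304.4,  151.9]))
white (array([ 492.92103886, -304.86833682,   90.16862792]), np.int64(1234))
rail slope yaw -0.07389057314748397 153.4039618758933 x at -305 508.6569026805459
```

View pics/c7.png

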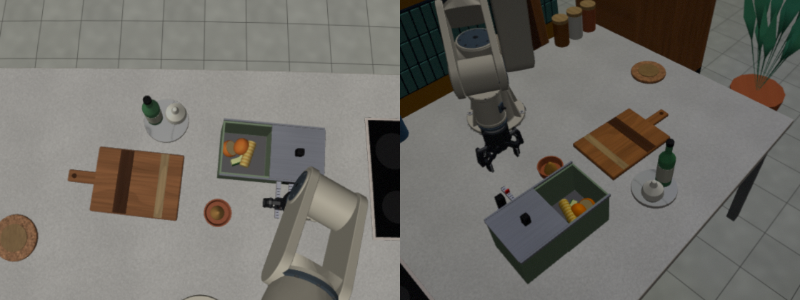

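The board is empty, all four scraps lie in the bin (235,148 left, 575,208 right), the lid is open and the bystanders are undisturbed. The mark is about 48 mm out. I'll grip the post.

step_arm([
  {"tx": 0.55,"ty": 0.84,"tz": 0,"ax": 0,"ay": 0,"az": 0},
  {"tx": 0.55,"ty": 0.84,"tz": 0,"ax": 0,"ay": 0,"az": 0},
  {"tx": 0.54,"ty": 0.84,"tz": 0,"ax": 0,"ay": 0,"az": 0},
  {"tx": 0,"ty": 0,"tz": 0,"ax": 0,"ay": 0,"az": 0},
])

```text
clock: 39.65
eef_pos: [473.2, -305.7, 239.9]
tcp_rot: [3.141, -0.001, -0.072]
contact_force: [0.2, -0.4, -0.3]
opening: 1.003
grasp_force: 0.0
```

step_arm([
  {"tx": 0,"ty": 0,"tz": 0.8,"ax": 0,"ay": 0,"az": 0},
  {"tx": 0,"ty": 0,"tz": 1,"ax": 0,"ay": 0,"az": 0},
  {"tx": 0,"ty": 0,"tz": 1,"ax": 0,"ay": 0,"az": 0},
  {"tx": 0,"ty": 0,"tz": 1,"ax": 0,"ay": 0,"az": 0},
  {"tx": 0,"ty": 0,"tz": 0,"ax": 0,"ay": 0,"az": 0},
])

```text
clock: 40.28
eef_pos: [470.7, -303.3, 143.4]
tcp_rot: [-3.139, 0.004, -0.071]
contact_force: [0.3, -0.1, -0.4]
opening: 0.999
grasp_force: 0.0
```

step_arm([
  {"tx": 0,"ty": 0,"tz": 0,"ax": 0,"ay": 0,"az": 0},
  {"tx": 0,"ty": 0,"tz": 0,"ax": 0,"ay": 0,"az": 0},
  {"tx": 0,"ty": 0,"tz": 0,"ax": 0,"ay": 0,"az": 0},
  {"tx": 0,"ty": 0,"tz": 0,"ax": 0,"ay": 0,"az": 0},
  {"tx": 0,"ty": 0,"tz": 0,"ax": 0,"ay": 0,"az": 0},
], gripper=0, newtons=80)

```text
clock: 40.9
eef_pos: [472.1, -306.1, 146.2]
tcp_rot: [3.14, -0.001, -0.072]
contact_force: [-2.8, -4.4, 5.8]
opening: 0.295
grasp_force: 78.6
```

step_arm([
  {"tx": -0.35,"ty": 0,"tz": 0,"ax": 0,"ay": 0,"az": 0},
  {"tx": -0.35,"ty": 0,"tz": 0,"ax": 0,"ay": 0,"az": 0},
  {"tx": -0.35,"ty": 0,"tz": 0,"ax": 0,"ay": 0,"az": 0},
  {"tx": -0.35,"ty": 0,"tz": 0,"ax": 0,"ay": 0,"az": 0},
  {"tx": -0.35,"ty": 0,"tz": 0,"ax": 0,"ay": 0,"az": 0},
])

```text
clock: 41.52
eef_pos: [429.9, -303.0, 146.2]
tcp_rot: [3.139, -0.005, -0.073]
contact_force: [8.1, -2.5, 1.2]
opening: 0.288
grasp_force: 79.2
```

step_arm([
  {"tx": -0.15,"ty": 0,"tz": 0,"ax": 0,"ay": 0,"az": 0},
  {"tx": 0,"ty": 0,"tz": 0,"ax": 0,"ay": 0,"az": 0},
])

```text
clock: 41.78
eef_pos: [426.0, -302.7, 146.2]
tcp_rot: [3.139, -0.005, -0.073]
contact_force: [6.1, -2.6, 0.9]
opening: 0.292
grasp_force: 79.3
```

```bash
python3 plan.py 424.1 -302.6 146 -0.072
python3 - <<'E'
from h import *
im,d,i=grab('wrist','w8.png'); b,_,_=grab('top'); 
a=cv2.resize(im[130:330,60:340],(560,400)); b=cv2.resize(b[240:320,370:440],None,fx=3,fy=5)
cv2.imwrite('pics/c8.png',a[:,:,::-1])
P=cloud(im,d,i)
E
python3 dose.py
```

```text
t 41.77 pos [ 426.  -302.7  146.2] rpy [ 3.139 -0.005 -0.073] F [ 6.1 -2.6  0.9] op 0.292 g 79.3
 now-axes units [-0.08  0.    0.01]  after-turn units [-0.08  0.    0.01]  turn units [ 0.001 -0.003 -0.   ]
mark cloud (array([ 426.06492161, -255.05608637,   95.77490284]), np.int64(342))
mark z96 [ 426.15391997 -255.12061331   96.        ]
post57 (((505.8356018066406, -347.1814270019531), (20.74496078491211, 0.3787021040916443), 85.92900848388672), array([ 505.8, -347.3,  148.2]))
post72 (((425.22698974609375, -302.025634765625), (51.740604400634766, 25.25099754333496), 84.52937316894531), array([ 427.8, -302.5,  151.7]))
white (array([ 473.60950874, -305.59164948,   89.60728951]), np.int64(7303))
rail slope yaw -0.037341089310452096 149.3786263603342 x at -305 508.0170226617094
```

View pics/c8.png

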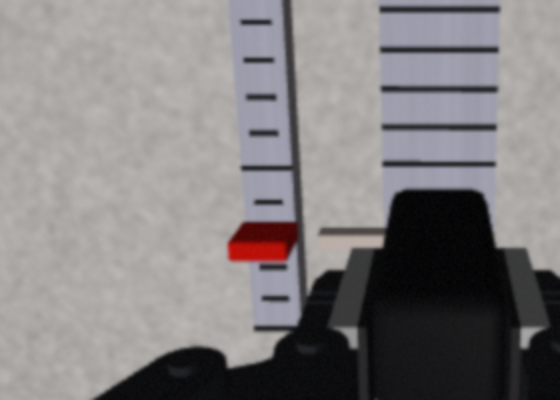

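The crop shows the pointer fin (352,235) almost level with the red tab (265,240). I'll measure both.

```bash
python3 - <<'E'
from h import *
im,d,i=load('wrist'); P=cloud(im,d,i); ex=np.array([np.cos(.073),-np.sin(.073)])
for u in (224,232,240,248):
    for v in range(242,255): print(u,v,im[v,u],P[v,u].round(1),round(float(P[v,u,:2]@ex),1)) if P[v,u,2]>60 else None
hsv=cv2.cvtColor(im,cv2.COLOR_RGB2HSV).astype(int)
red=((hsv[...,0]<6)|(hsv[...,0]>174))&(hsv[...,1]>180)&(P[...,2]>92)&(P[...,2]<110)
p=P[red][:,:2]@ex; print('mark x',p.mean(),np.percentile(p,[3,97]))
E
```

```text
224 243 [146 142 140] [ 495.9 -307.   264.5] 517.0
224 244 [87 82 81] [ 427.9 -272.7   89.9] 446.6
224 245 [75 70 67] [ 428.1 -273.    92. ] 446.9
224 246 [80 74 72] [ 428.4 -273.4   94.1] 447.2
224 247 [121 113 109] [ 428.3 -273.5   95.3] 447.1
224 248 [167 156 150] [ 427.5 -273.4   94.9] 446.3
224 249 [184 172 166] [ 427.  -273.3   94.9] 445.8
224 250 [186 174 167] [ 426.4 -273.2   94.8] 445.2
224 251 [187 174 168] [ 426.1 -273.3   95.5] 444.9
224 252 [186 174 167] [ 425.4 -273.2   95.1] 444.2
224 253 [187 175 169] [ 425.1 -273.2   95.7] 443.9
224 254 [183 173 168] [ 424.4 -273.1   95.6] 443.2
232 244 [88 84 82] [ 427.5 -277.    89.7] 446.5
232 245 [75 70 68] [ 428.1 -277.4   92.8] 447.2
232 246 [81 76 73] [ 427.4 -277.3   92.5] 446.5
232 247 [121 111 108] [ 427.8 -277.7   94.8] 446.9
232 248 [168 156 151] [ 427.1 -277.5   94.5] 446.2
232 249 [186 173 167] [ 427.2 -277.8   96.1] 446.3
232 250 [189 175 169] [ 426.8 -277.8   96.6] 445.9
232 251 [188 174 169] [ 425.9 -277.6   95.8] 445.0
232 252 [187 174 169] [ 425.2 -277.5   95.5] 444.3
232 253 [187 174 168] [ 424.7 -277.4   95.6] 44
[... 503 characters left out ...]
1
240 253 [156 146 141] [ 424.  -281.5   94.7] 443.4
240 254 [88 85 83] [ 436.4 -286.   125. ] 456.1
248 244 [89 84 83] [ 427.6 -285.9   91.6] 447.3
248 245 [75 70 68] [ 427.  -285.8   91.6] 446.7
248 246 [81 75 73] [ 426.7 -285.8   92.2] 446.4
248 247 [121 112 108] [ 427.1 -286.1   94.7] 446.9
248 248 [169 157 152] [ 427.4 -286.3   96.7] 447.1
248 249 [187 174 168] [ 426.1 -286.    95.1] 445.9
248 250 [188 174 169] [ 425.8 -286.    95.5] 445.5
248 251 [188 174 169] [ 425.3 -286.    95.8] 445.0
248 252 [185 171 166] [ 424.4 -285.8   95. ] 444.1
248 253 [151 140 136] [ 424.1 -285.9   95.7] 443.8
248 254 [66 62 60] [ 436.9 -289.7  126.8] 456.8
mark x 443.53273753368 [440.56883315 445.58623808]
```

step_arm([
  {"tx": -0.07,"ty": 0,"tz": 0,"ax": 0,"ay": 0,"az": 0},
  {"tx": 0,"ty": 0,"tz": 0,"ax": 0,"ay": 0,"az": 0},
  {"tx": 0,"ty": 0,"tz": 0,"ax": 0,"ay": 0,"az": 0},
  {"tx": 0,"ty": 0,"tz": 0,"ax": 0,"ay": 0,"az": 0},
  {"tx": 0,"ty": 0,"tz": 0,"ax": 0,"ay": 0,"az": 0},
])

```text
clock: 42.5
eef_pos: [424.6, -302.6, 146.2]
tcp_rot: [3.139, -0.005, -0.073]
contact_force: [6.8, -2.0, 1.6]
opening: 0.296
grasp_force: 79.2
```

step_arm([
  {"tx": 0,"ty": 0,"tz": 0,"ax": 0,"ay": 0,"az": 0},
  {"tx": 0,"ty": 0,"tz": 0,"ax": 0,"ay": 0,"az": 0},
  {"tx": 0,"ty": 0,"tz": 0,"ax": 0,"ay": 0,"az": 0},
  {"tx": 0,"ty": 0,"tz": 0,"ax": 0,"ay": 0,"az": 0},
  {"tx": 0,"ty": 0,"tz": 0,"ax": 0,"ay": 0,"az": 0},
])

```text
clock: 43.12
eef_pos: [424.6, -302.6, 146.2]
tcp_rot: [3.14, -0.005, -0.072]
contact_force: [6.1, -3.8, 1.2]
opening: 0.289
grasp_force: 79.2
```

step_arm([
  {"tx": 0,"ty": 0,"tz": 0,"ax": 0,"ay": 0,"az": 0},
  {"tx": 0,"ty": 0,"tz": 0,"ax": 0,"ay": 0,"az": 0},
  {"tx": 0,"ty": 0,"tz": 0,"ax": 0,"ay": 0,"az": 0},
  {"tx": 0,"ty": 0,"tz": 0,"ax": 0,"ay": 0,"az": 0},
  {"tx": 0,"ty": 0,"tz": 0,"ax": 0,"ay": 0,"az": 0},
])

```text
clock: 43.75
eef_pos: [424.6, -302.6, 146.2]
tcp_rot: [3.139, -0.005, -0.072]
contact_force: [6.8, -2.4, 0.7]
opening: 0.29
grasp_force: 79.2
```

```bash
python3 - <<'E'
from h import *
grab('wrist')
im,d,i=load('wrist'); P=cloud(im,d,i); ex=np.array([np.cos(.073),-np.sin(.073)])
hsv=cv2.cvtColor(im,cv2.COLOR_RGB2HSV).astype(int)
red=((hsv[...,0]<6)|(hsv[...,0]>174))&(hsv[...,1]>180)&(P[...,2]>92)&(P[...,2]<110)
fin=(hsv[...,2]>140)&(hsv[...,1]>20)&(P[...,2]>92)&(P[...,2]<100)&(P[...,1]<-272)&(P[...,1]>-290)&(P[...,0]<445)
for m in(red,fin):
    p=P[m][:,:2]@ex; print(m.sum(),p.mean(),np.percentile(p,[3,97]))
E
```

```text
357 443.39561942543236 [440.38709809 445.59686302]
183 443.6547951125928 [441.76276664 445.33749397]
```

Level within 0.3 mm and held for over 1.2 s. Now I'll return it home and release.

step_arm([
  {"tx": 0.37,"ty": 0,"tz": 0,"ax": 0,"ay": 0,"az": 0},
  {"tx": 0.37,"ty": 0,"tz": 0,"ax": 0,"ay": 0,"az": 0},
  {"tx": 0.37,"ty": 0,"tz": 0,"ax": 0,"ay": 0,"az": 0},
  {"tx": 0.37,"ty": 0,"tz": 0,"ax": 0,"ay": 0,"az": 0},
  {"tx": 0.37,"ty": 0,"tz": 0,"ax": 0,"ay": 0,"az": 0},
])

```text
clock: 44.42
eef_pos: [470.2, -306.0, 146.2]
tcp_rot: [3.14, -0.003, -0.072]
contact_force: [1.6, -4.4, 3.8]
opening: 0.292
grasp_force: 79.4
```

step_arm([
  {"tx": 0,"ty": 0,"tz": 0,"ax": 0,"ay": 0,"az": 0},
  {"tx": 0,"ty": 0,"tz": 0,"ax": 0,"ay": 0,"az": 0},
  {"tx": 0,"ty": 0,"tz": 0,"ax": 0,"ay": 0,"az": 0},
  {"tx": 0,"ty": 0,"tz": 0,"ax": 0,"ay": 0,"az": 0},
  {"tx": 0,"ty": 0,"tz": 0,"ax": 0,"ay": 0,"az": 0},
], gripper=1)

```text
clock: 45.05
eef_pos: [468.7, -304.7, 145.0]
tcp_rot: [-3.141, 0.0, -0.072]
contact_force: [0.1, -0.8, -0.5]
opening: 1.001
grasp_force: 0.0
```

step_arm([
  {"tx": 0,"ty": 0,"tz": -1,"ax": 0,"ay": 0,"az": 0},
  {"tx": 0,"ty": 0,"tz": -1,"ax": 0,"ay": 0,"az": 0},
  {"tx": 0,"ty": 0,"tz": -1,"ax": 0,"ay": 0,"az": 0},
  {"tx": 0,"ty": 0,"tz": -1,"ax": 0,"ay": 0,"az": 0},
  {"tx": 0,"ty": 0,"tz": 0,"ax": 0,"ay": 0,"az": 0},
])

```text
clock: 45.68
eef_pos: [469.7, -305.4, 246.8]
tcp_rot: [3.14, -0.003, -0.072]
contact_force: [-0.0, 0.6, -0.4]
opening: 0.998
grasp_force: 0.0
```

```bash
python3 plan.py 606.5 -308.5 184 -0.073
python3 -c "
from h import *
grab('wrist')"; python3 dose.py | grep -E 'post|white'
```

```text
t 45.67 pos [ 469.7 -305.4  246.8] rpy [ 3.14e+00 -3.00e-03 -7.20e-02] F [-0.   0.6 -0.4] op 0.998 g 0.0
 now-axes units [ 5.46 -0.27  2.53]  after-turn units [ 5.47 -0.28  2.51]  turn units [ 0.001 -0.002  0.001]
post1 (((470.8583068847656, -305.845703125), (24.934167861938477, 24.441843032836914), 85.75626373291016), array([ 471.7, -305.8,  151.9]))
white (array([ 487.31949094, -304.06347608,   90.38417854]), np.int64(668))
```

step_arm([
  {"tx": 0.91,"ty": -0.045,"tz": 0,"ax": 0,"ay": 0,"az": 0},
  {"tx": 0.91,"ty": -0.045,"tz": 0,"ax": 0,"ay": 0,"az": 0},
  {"tx": 0.91,"ty": -0.045,"tz": 0,"ax": 0,"ay": 0,"az": 0},
  {"tx": 0.91,"ty": -0.045,"tz": 0,"ax": 0,"ay": 0,"az": 0},
  {"tx": 0.91,"ty": -0.045,"tz": 0,"ax": 0,"ay": 0,"az": 0},
])

```text
clock: 46.35
eef_pos: [582.7, -307.0, 243.2]
tcp_rot: [-3.141, 0.002, -0.072]
contact_force: [0.8, -1.1, 0.1]
opening: 1.006
grasp_force: 0.0
```

step_arm([
  {"tx": 0.91,"ty": -0.045,"tz": 0,"ax": 0,"ay": 0,"az": 0},
  {"tx": 0,"ty": 0,"tz": 0.5,"ax": 0,"ay": 0,"az": 0},
  {"tx": 0,"ty": 0,"tz": 1,"ax": 0,"ay": 0,"az": 0},
  {"tx": 0,"ty": 0,"tz": 0.9,"ax": 0,"ay": 0,"az": 0},
  {"tx": 0,"ty": 0,"tz": 0,"ax": 0,"ay": 0,"az": 0},
])

```text
clock: 46.98
eef_pos: [602.7, -307.0, 181.6]
tcp_rot: [-3.139, 0.006, -0.072]
contact_force: [-0.2, -0.2, -0.5]
opening: 1.005
grasp_force: 0.0
```

step_arm([
  {"tx": 0,"ty": 0,"tz": 0,"ax": 0,"ay": 0,"az": 0},
  {"tx": 0,"ty": 0,"tz": 0,"ax": 0,"ay": 0,"az": 0},
  {"tx": 0,"ty": 0,"tz": 0,"ax": 0,"ay": 0,"az": 0},
  {"tx": 0,"ty": 0,"tz": 0,"ax": 0,"ay": 0,"az": 0},
  {"tx": 0,"ty": 0,"tz": 0,"ax": 0,"ay": 0,"az": 0},
], gripper=0, newtons=40)

```text
clock: 47.6
eef_pos: [605.7, -308.1, 185.9]
tcp_rot: [3.141, -0.001, -0.072]
contact_force: [-1.0, -0.9, 5.3]
opening: 0.272
grasp_force: 40.8
```

step_arm([
  {"tx": 0,"ty": -0.8,"tz": 0,"ax": 0,"ay": 0,"az": 0},
  {"tx": 0,"ty": -0.8,"tz": 0,"ax": 0,"ay": 0,"az": 0},
  {"tx": 0,"ty": -0.8,"tz": 0,"ax": 0,"ay": 0,"az": 0},
  {"tx": 0,"ty": -0.8,"tz": 0,"ax": 0,"ay": 0,"az": 0},
  {"tx": 0,"ty": -0.8,"tz": 0,"ax": 0,"ay": 0,"az": 0},
])

```text
clock: 48.22
eef_pos: [613.2, -208.0, 185.9]
tcp_rot: [3.141, -0.002, -0.072]
contact_force: [0.4, -2.6, 4.7]
opening: 0.274
grasp_force: 40.8
```

step_arm([
  {"tx": 0,"ty": -0.7,"tz": 0,"ax": 0,"ay": 0,"az": 0},
  {"tx": 0,"ty": -0.7,"tz": 0,"ax": 0,"ay": 0,"az": 0},
  {"tx": 0,"ty": -0.7,"tz": 0,"ax": 0,"ay": 0,"az": 0},
  {"tx": 0,"ty": -0.2,"tz": 0,"ax": 0,"ay": 0,"az": 0},
  {"tx": 0,"ty": 0,"tz": 0,"ax": 0,"ay": 0,"az": 0},
])

```text
clock: 48.85
eef_pos: [617.6, -149.9, 185.9]
tcp_rot: [-3.141, -0.002, -0.071]
contact_force: [0.1, 1.7, 5.9]
opening: 0.273
grasp_force: 40.9
```

step_arm([
  {"tx": 0,"ty": -0.12,"tz": 0,"ax": 0,"ay": 0,"az": 0},
  {"tx": 0,"ty": 0,"tz": 0,"ax": 0,"ay": 0,"az": 0},
])

```text
clock: 49.1
eef_pos: [617.8, -147.5, 185.9]
tcp_rot: [3.141, -0.002, -0.072]
contact_force: [0.4, 0.3, 6.3]
opening: 0.275
grasp_force: 40.9
```

step_arm([
  {"tx": 0,"ty": -0.1,"tz": 0,"ax": 0,"ay": 0,"az": 0},
  {"tx": 0,"ty": 0,"tz": 0,"ax": 0,"ay": 0,"az": 0},
])

```text
clock: 49.35
eef_pos: [617.8, -146.6, 185.9]
tcp_rot: [3.139, -0.002, -0.072]
contact_force: [-0.6, -8.2, 4.5]
opening: 0.275
grasp_force: 40.8
```

Force of -8 N along y, so the stop is reached and the lid is shut. I'll release, rise and check.

step_arm([
  {"tx": 0,"ty": 0,"tz": 0,"ax": 0,"ay": 0,"az": 0},
  {"tx": 0,"ty": 0,"tz": 0,"ax": 0,"ay": 0,"az": 0},
  {"tx": 0,"ty": 0,"tz": 0,"ax": 0,"ay": 0,"az": 0},
  {"tx": 0,"ty": 0,"tz": 0,"ax": 0,"ay": 0,"az": 0},
  {"tx": 0,"ty": 0,"tz": 0,"ax": 0,"ay": 0,"az": 0},
], gripper=1)

```text
clock: 49.98
eef_pos: [617.1, -145.2, 185.0]
tcp_rot: [-3.142, 0.0, -0.072]
contact_force: [0.2, -0.5, -0.3]
opening: 1.001
grasp_force: 0.0
```

step_arm([
  {"tx": 0,"ty": 0,"tz": -1,"ax": 0,"ay": 0,"az": 0},
  {"tx": 0,"ty": 0,"tz": -1,"ax": 0,"ay": 0,"az": 0},
  {"tx": 0,"ty": 0,"tz": -1,"ax": 0,"ay": 0,"az": 0},
  {"tx": -1,"ty": 0,"tz": -1,"ax": 0,"ay": 0,"az": 0},
  {"tx": -1,"ty": 0,"tz": 0,"ax": 0,"ay": 0,"az": 0},
])

```text
clock: 50.6
eef_pos: [567.8, -141.9, 287.2]
tcp_rot: [3.141, -0.004, -0.072]
contact_force: [-0.4, -0.5, -0.8]
opening: 0.999
grasp_force: 0.0
```

step_arm([
  {"tx": -1,"ty": 0,"tz": 0,"ax": 0,"ay": 0,"az": 0},
  {"tx": -1,"ty": 0,"tz": 0,"ax": 0,"ay": 0,"az": 0},
  {"tx": -1,"ty": 0,"tz": 0,"ax": 0,"ay": 0,"az": 0},
  {"tx": -1,"ty": 0,"tz": 0,"ax": 0,"ay": 0,"az": 0},
  {"tx": 0,"ty": 0,"tz": 0,"ax": 0,"ay": 0,"az": 0},
])

```text
clock: 51.22
eef_pos: [466.4, -134.4, 285.2]
tcp_rot: [-3.142, 0.0, -0.072]
contact_force: [0.9, -0.4, 0.9]
opening: 1.001
grasp_force: 0.0
```

```bash
python3 - <<'E'
from h import *
grab('top','t9.png'); grab('scene','s9.png')
a=cv2.imread('pics/t9.png');b=cv2.imread('pics/s9.png')
cv2.imwrite('pics/c9.png',np.hstack([cv2.resize(a,(400,300)),cv2.resize(b,(400,300))]))
E
```

```text
(no output)
```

View pics/c9.png

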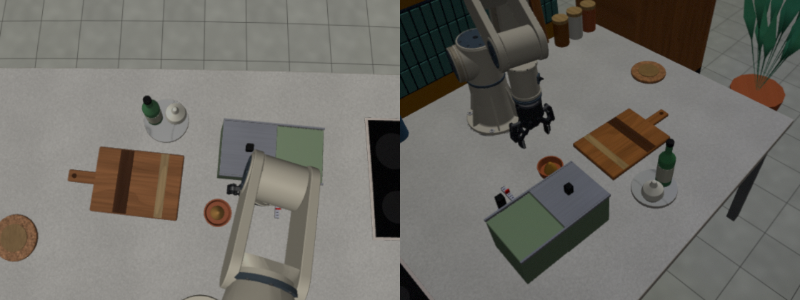

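The lid is fully shut over the bin (knob at 250,148), the slide is home, the bystanders are in place and the arm is clear. Handing in.

```bash
python3 -c "
from rig import workorder
print(workorder.sign_off())"
```

```text
the job is handed in; nothing more can be done
None
```

The job is handed in, though sign-off returned no verdict: the camera checks showed all four scraps in the bin, the dosing slide held level with the red mark for over 1.2 s and back home, the lid shut, and the juicer, oil bottle and garlic keeper where they were.

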